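# Put the torch's battery stick on charge

## Task

The torch's battery stick has run flat: put it in the bench charger. Slip its flat end, tilted, under the hood at the charger's tail so that it presses the sprung contact slide back, swing the brass-stud end down in front of the tall head and let the spring push the stud home into the recess under the head's overhang, so that the stick lies level and gripped in the bay. Let go of it, only then switch the charger on with the rocker on top of the head, and leave the torch, the tin lid and the tea tin where they stand.

Things in the scene. Friction and masses are not known exactly. Their poses are not given: they have to be found in the camera images.
- charger: Grey bench charger on a dark deck, fixed, 192 long, 74 wide, 77 mm high. Origin on the table under the bay's middle; x runs along the bay from tail hood to tall head, z up. Deck top z = 12 mm; the stick lies on a 22 mm wide rib, so fingers pass on both sides of it from x = -34 to +31. The cord is look only.
- bay_seat (a point): Where the stick's middle lies when seated: 36 mm above the table, 14 mm above the rib (bay floor at z = 22 mm). Its flat end is then at x = -48 mm, its stud tip at x = +53 mm in the charger's frame.
- hood_mouth (a point): Middle of the hood's open mouth (charger x = -34, z = 44 mm), which faces the head: 35 mm wide, 44 mm high from the bay floor to the hood's underside at z = 66. The hood runs tailward to x = -75, 47 mm wide outside, its top at z = 71. The stick's flat end goes in here first, sloping down to the tail by about 22 to 40 degrees; head and hood leave no way in for a level stick.
- head_front (a point): Lower edge of the head's overhanging front, on the middle line (charger x = 49.5, z = 45 mm). The front rises to z = 77; below z = 45 it is cut back to the contact at x = 53: the recess. The stick must be 5 to 15 mm tailward of its seat while it is swung level, so that the stud passes this edge. Two flared cheeks, 35 mm apart (x = 31 to 51, up to z = 46), centre the cap.
- contact_slide (a joint): Sprung slide in the hood, moving along the charger's x. 0 = at rest, its face at charger x = -36 mm; grows as it is pressed tailward (face at x = -36 mm minus the value), stop at 0.028 m. About 2 N at 0, 5 N at 0.012 (stick seated), 9 N at the stop; springs back by itself and pushes a released stick home.
- slide_face (a point): Middle of the slide's face (steel plate 28 mm wide, 26 mm high), the side that the stick's flat end presses.
- power_rocker (a joint): Rocker switch on top of the head, hinged across the charger at x = 89, z = 83 mm in its frame; paddle 32 mm long (x), 22 mm wide. 0 (to 0.05) = off, the end nearer the bay raised; press that end down: 0.4 rad = fully on. It stays where it is put; about 2 N at the press point turns it.
- rocker_press (a point): Point on top of the rocker's bay-side end where it is pressed, 10 mm from the pivot; moves with the rocker, about 4 mm down from off to on.
- battery: Battery stick: white round body 28 mm in diameter, dark square end caps 28 x 28 x 10 mm, 96 mm long over the caps, 0.1 to 0.2 kg; one end has a brass stud (12 mm diameter, 5 mm long), the other is flat. Origin at the middle of its underside, 14 mm from the axis; x along the stick to the stud, z up as it lies.
- battery_mid (a point): Middle of the battery stick, on its axis. Grasp across the body (along its y), 8 to 12 mm studward of here, so that the fingers keep clear of the hood.
- battery_stud (a point): Tip of the brass stud, on the stick's axis, 53 mm from its middle.
- torch: Bystander: the torch, 64 mm in diameter, 191 mm tall, standing on end; origin at the centre of its underside.
- lid: Bystander: lid of a tea tin lying flat, 69 mm in diameter, 26 mm high; origin at the centre of its underside.
- tin: Bystander: standing tea tin, 69 mm in diameter, 138 mm high; origin at the centre of its underside.
Things that resemble listed ones, but are neither listed nor needed, are in the scene too. What is meant by the battery is not blue, green or turquoise, and is the smaller of those in its own colour.

How it is judged:
By the outcome, as a careful person would: the job done as asked, in the order asked, and still so for the second after the job is handed in, with the robot touching nothing.
It also fails if it takes over 51 s, if anything falls off the work surface, if the arm or the gripper's body presses on something with over 40 N, if the wrist force passes 120 N, or if a joint passes its speed limit or range.

## Robot

A 7-joint arm with a two-finger parallel gripper is mounted at the origin on a cart in front of the work surface, level with it; the furniture and walls round the work are solid. World frame = base frame: x ahead of the robot, y to its left, z up, the work surface at z = 0. Lengths are in mm, angles in degrees, forces in N, time in s.
With the tool pointing down it reaches from about 400 to 875 mm from the base axis. Payload 19.3 kg.
Tool frame: the origin (TCP) lies midway between the tips of the shut fingers; the grasp point (between the pads) lies 19 mm behind it; z points along the fingers, y is the line along which they close (so a half turn about z gives the same grasp; the last joint's range is limited). The gripper opens to 85 mm and grips with 20 to 120 N. Pads are 22 mm wide; open, the fingers measure 114 mm over their backs; the gripper's body (76 mm by 85 mm) begins 54 mm behind the grasp point. The pads swing forward as they close: fully open they stand 13 mm farther back than shut.
Start: joints at [-77.647, 29.874, -2.08, 91.645, 1.215, 58.505, -6.463], TCP at [176.222, 599.633, 205.291] pointing down, gripper open.
Joint ranges: [-166.77, 166.77], [-17.47, 122.26], [-85.68, 81.53], [9.62, 139.38], [-72.42, 252.41], [9.2, 110.78], [-144.41, 144.41]. Speed limits (degrees/s): [108.29, 108.29, 136.94, 136.94, 172.46, 172.46, 172.46].

## Interface

Orientations are given as a 3x3 rotation matrix whose columns are the frame's x, y, z axes.
In Python, from cell import manip gives the robot as it stands. The module is installed in compiled form; this text tells all that it offers.
- The arm moves only by the tool send_rows, never from a script. Its argument "deltas" is a list of rows, each a list of 3 entries, a list of its own where there are three numbers: the turn, a rotation vector about the tool's x, y, z in degrees, then the shift along the tool's x, y, z in mm, then the finger opening in mm, from 0 to 85.4. In form: [[[ax, ay, az], [tx, ty, tz], claw], ...]. A call has 1 to 5 rows; each row shifts and turns the commanded pose from where the row before left it, along the tool's axes as they then stand; what a row does not reach is not made up. A row lasts 1/10 s, in which the tool goes at most 50 mm and 8.59 degrees, less where a joint would pass 70% of its speed; a pose out of reach is approached as far as the arm can. A call with a gripper value outside its range is refused whole. The fingers move at their own pace and stop on an object; the grip force is fixed at half the most. Time passes only in rows, so rows that do not move let the fingers close. It gives the time, the measured TCP pose, the force, the opening and the grip force at its end, in the units of the state.
- manip.get_obs(): the state, without advancing time (a new reading comes with each control period).
- manip.camera(name): name is "scene" or "top"; returns the picture (420x560x3 uint8, red, green, blue); there is no depth.
- manip.camera_model(name): a dict with "intrinsics" (3x3 intrinsics, pixels), "cam_to_world" (4x4, takes a point from camera to world coordinates). Camera axes: x right, y up, looking along -z (the intrinsics and any distortion apply to the point x, -y, -z); pixel columns grow to the right and rows downward; lengths in mm; the calibration is good to about 2 mm. A picture is of the moment at which its call begins. camera_model takes no time and is no camera call.
- manip.job_done(): hands the job in; it is judged then, once.
The state is a dict: "clock": time; "joints": joint angles; "qvel": joint speeds; "tau": joint torques, N m; "tcp_pos": TCP position; "tcp_rot": TCP orientation; "force": force on the tool from outside, world axes, zero at the start; "wrist_torque": the same for the moment, N m; "finger_gap": finger opening in mm; "gripper_force": force on a finger pad.
Only numpy, scipy, OpenCV 4.12 (cv2) and the standard library are available. Lean on these libraries where they do the work, as an engineer would, in place of code of your own. Each camera call takes 0.05 s, during which the arm holds its last target. There are 200 camera calls.

## Working session

There is one attempt and no reset: what is moved stays moved. The work goes in short steps, Python scripts to look and compute and a tool call to move; the robot and the scene stay as the last step left them, time stands still between calls to the robot, and variables do not carry over. Pictures are saved under pics/ and viewed, at most 10 in all, crops included, and the job is handed in when it is done.

Besides the shell and the picture viewer there is one more tool, called after "Call:" as name([rows], argument=value, ...), one row to a line, values as JSON. send_rows: Moves the arm, as the interface text tells. Its arguments: {"type":"object","properties":{"deltas":{"type":"array"}},"required":["deltas"]}

```bash
mkdir -p pics
python3 - <<'E'
from cell import manip
import cv2,numpy as np
for n in("scene","top"):
    cv2.imwrite(f"pics/{n}0.png",manip.camera(n)[:,:,::-1])
    m=manip.camera_model(n);print(n,{k:(np.round(v,3).tolist() if not isinstance(v,str) else v) for k,v in m.items()})
o=manip.get_obs();print(o)
E
```

```text
scene {'intrinsics': [[505.938, 0.0, 267.854], [0.0, 505.938, 209.116], [0.0, 0.0, 1.0]], 'cam_to_world': [[0.755, 0.279, -0.593, -218.494], [-0.655, 0.319, -0.685, -846.495], [-0.002, 0.906, 0.424, 606.263], [0.0, 0.0, 0.0, 1.0]]}
top {'intrinsics': [[525.468, 0.0, 266.916], [0.0, 525.468, 208.42], [0.0, 0.0, 1.0]], 'cam_to_world': [[-0.028, 0.998, -0.064, 411.223], [-0.999, -0.026, 0.022, 15.028], [0.02, 0.065, 0.998, 1480.442], [0.0, 0.0, 0.0, 1.0]]}
{'clock': 0.1, 'joints': array([-77.64677824,  29.90621718,  -2.08296308,  91.66870993,
         1.21546648,  58.50363906,  -6.46356621]), 'qvel': array([ 0.00648943,  0.0100709 , -0.01238699, -0.05624853,  0.00620579,
        0.01494504, -0.00288306]), 'tau': array([ 2.72656369e-03, -9.28485489e+01,  1.98321439e+00, -3.70535016e+01,
        1.80594111e-02,  5.39495872e-03, -8.67304863e-06]), 'tcp_pos': array([176.13980912, 599.34525486, 204.78909854]), 'tcp_rot': array([[-9.59437656e-01,  2.81920802e-01, -2.14322219e-04],
       [ 2.81920875e-01,  9.59437176e-01, -9.62233223e-04],
       [-6.56448572e-05, -9.83624696e-04, -9.99999514e-01]]), 'force': array([-0.28189516,  0.59668713, -0.36232924]), 'wrist_torque': array([ 0.02682862, -0.02670367, -0.0234744 ]), 'gripper_force': 0.0, 'finger_gap': 85.47084318881768}
```

View pics/scene0.png

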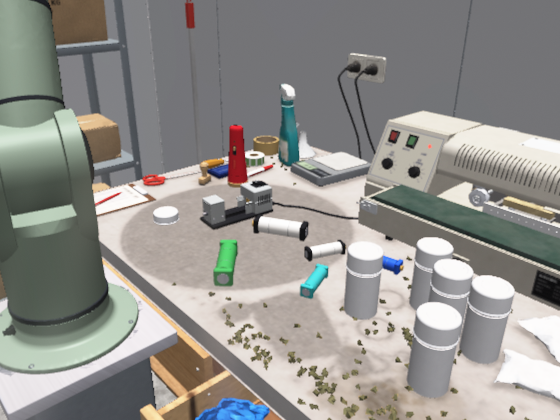

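View pics/top0.png

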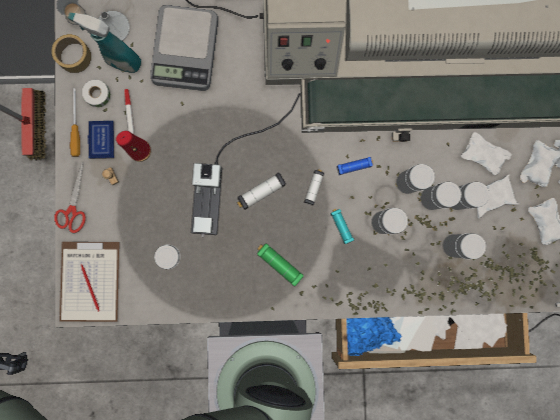

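The overview shows a charger at top (205,200) and scene (237,205), with its head away from the robot. Two white sticks are visible. The smaller one, at top (314,187) and scene (325,250), is the battery. I'll zoom in on these.

Run:
```python
import cv2,numpy as np
t=cv2.imread('pics/top0.png')[155:245,180:335];s=cv2.imread('pics/scene0.png')[172:267,195:355]
c=[cv2.resize(i,(800,int(i.shape[0]*800/i.shape[1])),interpolation=cv2.INTER_CUBIC) for i in(t,s)]
cv2.imwrite('pics/zt.png',c[0]);cv2.imwrite('pics/zs.png',c[1]);print(c[0].shape,c[1].shape)
```

```text
(464, 800, 3) (475, 800, 3)
```

View pics/zt.png

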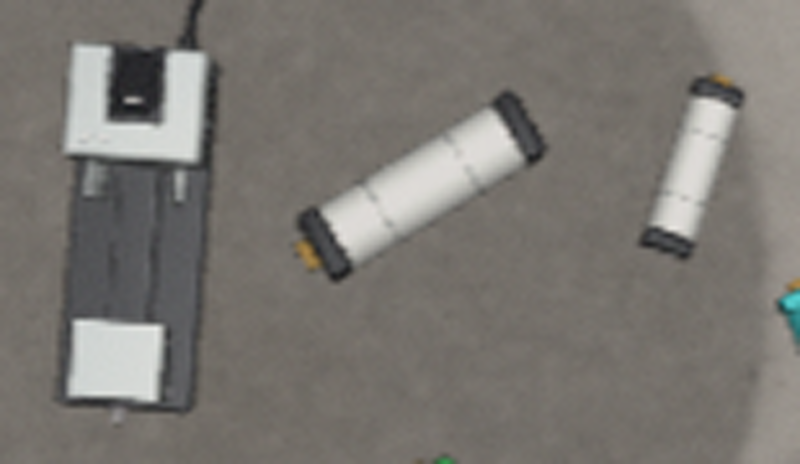

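View pics/zs.png

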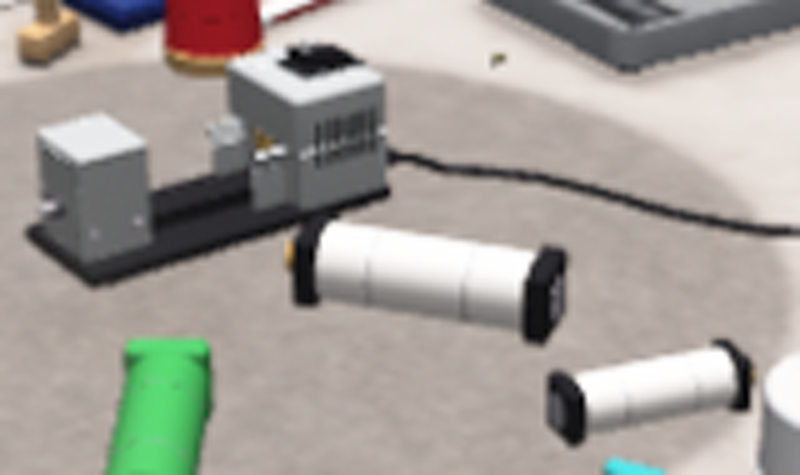

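In the zoomed top view, the hood top corners are at (73,320) to (160,402) and the head front edge runs (66,155) to (198,163). The battery runs from its stud at (722,80) to its flat end at (667,245). The scene view shows the same order: the battery's stud is at the right (752,372). Next I'll measure with masks.

```bash
cat > h.py <<'E'
from cell import manip
import cv2,numpy as np
M={n:manip.camera_model(n) for n in("scene","top")}
def ray(n,p):
    K=np.array(M[n]["intrinsics"]);T=np.array(M[n]["cam_to_world"])
    d=np.linalg.inv(K)@[p[0],p[1],1]; d=T[:3,:3]@[d[0],-d[1],-d[2]]
    return T[:3,3],d/np.linalg.norm(d)
def onz(n,p,z):
    o,d=ray(n,p);return o+d*(z-o[2])/d[2]
def tri(ps,pt):
    a,u=ray("scene",ps);b,v=ray("top",pt)
    s=np.linalg.lstsq(np.c_[u,-v],b-a,rcond=None)[0]
    P,Q=a+u*s[0],b+v*s[1];return (P+Q)/2,np.linalg.norm(P-Q)
def proj(n,P):
    K=np.array(M[n]["intrinsics"]);T=np.array(M[n]["cam_to_world"])
    c=T[:3,:3].T@(np.asarray(P,float)-T[:3,3]);c=K@[c[0],-c[1],-c[2]];return c[:2]/c[2]
E
python3 - <<'E'
from h import *
np.set_printoptions(precision=2,suppress=True)
im={n:cv2.imread(f'pics/{n}0.png') for n in("scene","top")}
def blob(n,x0,y0,x1,y1,lo,k=8):
    g=cv2.cvtColor(im[n],cv2.COLOR_BGR2GRAY)[y0:y1,x0:x1]
    G=cv2.resize(g,None,fx=k,fy=k,interpolation=cv2.INTER_CUBIC)
    m=(G>lo).astype('uint8');c=max(cv2.findContours(m,0,1)[0],key=cv2.contourArea)
    mo=cv2.moments(c);f=lambda p:(np.array(p)+.5)/k-.5+[x0,y0]
    hull=cv2.convexHull(c); q=cv2.approxPolyDP(hull,.04*cv2.arcLength(hull,True),True)[:,0]
    return f((mo['m10']/mo['m00'],mo['m01']/mo['m00'])),f(cv2.boxPoints(cv2.minAreaRect(c))),f(q),mo['m00']/k/k
def show(t,n,b,z):
    print(t,n,'area',b[3],'c',b[0],'world',onz(n,b[0],z)[:2]);print(' rect',[onz(n,p,z)[:2].round(1).tolist() for p in b[1]]);print(' poly',[(p.round(1).tolist(),onz(n,p,z)[:2].round(1).tolist()) for p in b[2]])
ht=blob('top',190,213,216,236,150);show('hood','top',ht,71)
hd=blob('top',190,160,224,189,150);show('head','top',hd,77)
bt=blob('top',300,165,328,210,160);show('bat','top',bt,14)
hs=blob('scene',200,192,228,208,170);show('hood','scene',hs,71)
bs=blob('scene',300,235,350,265,160);show('bat','scene',bs,14)
print('tri hood',tri(hs[0],ht[0]),'bat',tri(bs[0],bt[0]))
g=cv2.cvtColor(im['scene'],cv2.COLOR_BGR2GRAY);print(g[190:212:2,200:228:2])
E
```

```text
hood top area 247.6484375 c [202.01 224.35] world [463.83 158.62]
 rect [[446.1, 183.9], [486.3, 179.9], [481.3, 133.3], [441.0, 137.5]]
 poly [([193.8, 217.1], [484.0, 180.1]), ([210.7, 217.7], [481.1, 135.1]), ([209.9, 231.9], [443.0, 137.9]), ([193.1, 231.2], [446.2, 182.8])]
head top area 368.3046875 c [205.68 175.89] world [593.3  145.62]
 rect [[572.3, 182.7], [629.1, 177.5], [622.2, 108.1], [565.4, 113.5]]
 poly [([193.9, 163.6], [627.4, 176.4]), ([219.1, 165.1], [621.6, 109.2]), ([217.6, 185.3], [567.1, 114.4]), ([192.3, 183.9], [572.5, 181.8])]
bat top area 202.953125 c [314.05 186.8 ] world [ 562.97 -151.63]
 rect [[531.6, -127.6], [602.9, -154.3], [595.0, -175.8], [523.7, -149.0]]
 poly [([321.7, 176.6], [591.4, -174.1]), ([312.6, 200.3], [525.0, -146.2]), ([306.1, 197.6], [533.2, -128.2]), ([313.9, 174.3], [598.3, -152.5])]
hood scene area 262.7265625 c [213.99 197.6 ] world [470.03 164.4 ]
 rect [[407.0, 138.0], [464.2, 223.0], [520.8, 173.5], [459.8, 91.9]]
 poly [([227.4, 193.3], [513.7, 164.0]), ([226.4, 207.4], [457.9, 93.6]), ([199.6, 206.7], [409.5, 141.8]), ([200.
[... 442 characters left out ...]
-150.63,   15.37]), np.float64(2.441066668068174))
[[172 173 172 173 170 171 171 170 170 170 171 175 172 172]
 [170 171 170 171 172 174 172 171 170 169 171 172 170 170]
 [168 171 171 173 172 169 171 188 172 173 175 174 173 173]
 [171 169 169 185 201 221 237 234 239 203 172 175 175 176]
 [174 180 234 234 234 234 234 234 234 234 228 179 174 174]
 [173 135 167 226 235 234 234 235 234 234 234 230 181 171]
 [172 137  82 146 202 234 235 231 219 188 131 105 132 170]
 [173 148  90  90 121 158 147 107  94 105 105 105 133 172]
 [173 148  91  90  90  96 105 105 105 105 103 104 127 171]
 [168 156  96  91  91  92 105 105 104 104 104 104 119 170]
 [171 151  91  92  91 103 105 104 104 104 104 104  95  57]]
```

```bash
cat >> h.py <<'E'
def blob(img,x0,y0,x1,y1,lo,k=8):
    g=cv2.cvtColor(img,cv2.COLOR_BGR2GRAY)[y0:y1,x0:x1]
    G=cv2.resize(g,None,fx=k,fy=k,interpolation=cv2.INTER_CUBIC)
    m=(G>lo).astype('uint8');c=max(cv2.findContours(m,0,1)[0],key=cv2.contourArea)
    mo=cv2.moments(c);f=lambda p:(np.array(p)+.5)/k-.5+[x0,y0]
    hull=cv2.convexHull(c); q=cv2.approxPolyDP(hull,.04*cv2.arcLength(hull,True),True)[:,0]
    return f((mo['m10']/mo['m00'],mo['m01']/mo['m00'])),f(cv2.boxPoints(cv2.minAreaRect(c))),f(q),mo['m00']/k/k
E
python3 - <<'E'
from h import *
np.set_printoptions(precision=2,suppress=True)
s=cv2.imread('pics/scene0.png');t=cv2.imread('pics/top0.png')
ht=blob(t,190,213,216,236,150);bt=blob(t,300,165,328,210,160);hd=blob(t,190,160,224,189,150)
hs=blob(s,200,192,228,208,200);hds=blob(s,238,178,275,195,200)
bs=blob(s,306,238,345,262,196)
for n,b,z in(('hood',hs,71),('head',hds,77),('bat',bs,14)):
    print(n,b[3],b[0],onz('scene',b[0],z),[(p.round(1).tolist(),onz('scene',p,z)[:2].round(1).tolist()) for p in b[2]])
print(tri(hs[0],ht[0]),tri(bs[0],bt[0]))
# dark caps + stud in the top view
g=cv2.cvtColor(t,cv2.COLOR_BGR2GRAY)
G=cv2.resize(g[163:212,298:330],None,fx=8,fy=8,interpolation=cv2.INTER_CUBIC)
for c in cv2.findContours((G<65).astype('uint8'),0,1)[0]:
    if cv2.contourArea(c)>300:
        p=(np.array(cv2.minAreaRect(c)[0])+.5)/8-.5+[298,163];print('cap',p,onz('top',p,20)[:2],cv2.minAreaRect(c))
E
```

```text
hood 112.359375 [212.85 198.89] [462.93 159.49  71.  ] [([223.2, 199.9], [479.2, 136.3]), ([210.4, 203.6], [441.2, 139.4]), ([202.6, 197.4], [448.0, 185.0]), ([215.2, 194.3], [485.1, 180.0])]
head 219.8515625 [259.07 183.69] [611.68 149.05  77.  ] [([274.4, 177.6], [674.2, 155.5]), ([274.4, 184.4], [640.0, 117.0]), ([255.1, 191.8], [566.9, 112.3]), ([241.2, 184.4], [571.1, 177.3]), ([249.9, 177.6], [621.7, 201.4])]
bat 243.484375 [325.63 247.19] [ 573.07 -141.97   14.  ] [([341.1, 245.1], [608.5, -159.2]), ([340.7, 248.7], [594.6, -170.3]), ([314.4, 253.8], [530.6, -146.4]), ([309.7, 246.9], [545.4, -116.2]), ([335.4, 240.9], [613.7, -136.4])]
(array([463.32, 158.97,  71.08]), np.float64(1.2350164342911731)) (array([ 562.42, -150.99,   21.73]), np.float64(0.6866663055858836))
cap [308.7  201.68] [ 521.01 -134.59] ((89.10124969482422, 312.9224548339844), (76.90711212158203, 31.185535430908203), 17.850317001342773)
```

Call:
send_rows([
  [[0,0,0],[-39,-24,0],80],
  [[0,0,0],[-39,-24,0],80],
  [[0,0,0],[-39,-24,0],80],
  [[0,0,0],[-39,-24,0],80],
  [[0,0,0],[-39,-24,0],80],
])

```text
clock: 0.6
tcp_pos: [330.4, 427.9, 205.2]
tcp_rot: [[-0.959, 0.282, -0.0], [0.282, 0.959, -0.0], [0.0, -0.0, -1.0]]
force: [0.2, 0.9, -0.0]
finger_gap: 79.9
gripper_force: 0.0
```

Call:
send_rows([
  [[0,0,0],[-39,-24,0],80],
  [[0,0,0],[-39,-24,0],80],
  [[0,0,0],[-39,-24,0],80],
  [[0,0,0],[-26,-38,0],80],
  [[0,0,0],[-26,-38,0],80],
])

```text
clock: 1.1
tcp_pos: [450.3, 238.0, 205.0]
tcp_rot: [[-0.959, 0.282, -0.0], [0.282, 0.959, -0.0], [0.0, -0.0, -1.0]]
force: [1.3, 1.0, -0.8]
finger_gap: 79.8
gripper_force: 0.0
```

Call:
send_rows([
  [[0,0,0],[-26,-38,0],80],
  [[0,0,0],[-26,-38,0],80],
  [[0,0,0],[-26,-38,0],80],
  [[0,0,0],[-26,-38,0],80],
  [[0,0,4.1],[-26,-38,0],80],
])

```text
clock: 1.6
tcp_pos: [521.2, 19.0, 205.3]
tcp_rot: [[-0.937, 0.35, -0.0], [0.35, 0.937, 0.0], [0.0, 0.0, -1.0]]
force: [1.3, 0.3, 0.3]
finger_gap: 79.7
gripper_force: 0.0
```

Call:
send_rows([
  [[0,0,0],[-27.3,-36.3,0],65],
  [[0,0,0],[-27.3,-36.3,0],65],
  [[0,0,0],[-27.3,-36.3,0],65],
  [[0,0,0],[-27.3,-36.3,0],65],
  [[0,0,0],[0,0,50],65],
])

```text
clock: 2.1
tcp_pos: [576.0, -160.8, 159.2]
tcp_rot: [[-0.934, 0.356, 0.009], [0.356, 0.934, -0.004], [-0.01, -0.001, -1.0]]
force: [1.1, 0.6, -1.1]
finger_gap: 64.7
gripper_force: 0.0
```

Call:
send_rows([
  [[0,0,0],[0,0,50],65],
  [[0,0,0],[0,0,20],65],
  [[0,0,0],[0,0,0],65],
])

```text
clock: 2.4
tcp_pos: [570.6, -152.9, 82.3]
tcp_rot: [[-0.937, 0.35, -0.005], [0.35, 0.937, 0.001], [0.005, -0.001, -1.0]]
force: [-1.0, 0.3, 0.4]
finger_gap: 65.0
gripper_force: 0.0
```

Run:
```python
from h import *
s=manip.camera("scene")[:,:,::-1];t=manip.camera("top")[:,:,::-1];o=manip.get_obs();print(o['tcp_pos'],o['clock'])
a=cv2.resize(t[150:225,270:360],(640,533),interpolation=2);b=cv2.resize(s[200:275,280:370],(640,533),interpolation=2)
cv2.imwrite('pics/c1.png',cv2.resize(np.hstack([a,b]),(800,333)))
```

```text
[ 572.78710103 -153.46124895   85.90582287] 2.5
```

View pics/c1.png

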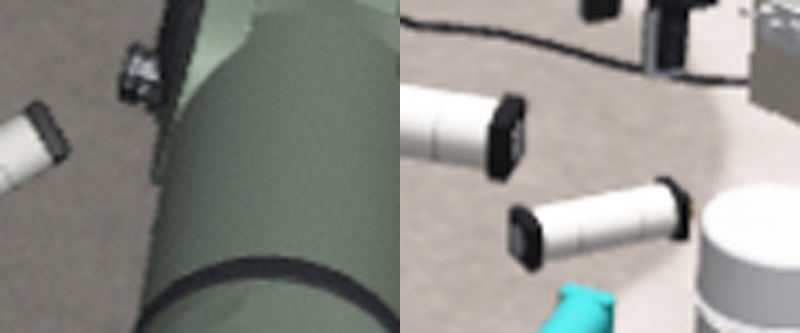

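The top view is blocked by the arm. In the scene view the open fingers are above the small stick's centre, so I'll descend and grip.

Call:
send_rows([
  [[0,0,0],[0,-1.5,40],65],
  [[0,0,0],[0,0,30],65],
  [[0,0,0],[0,0,13],65],
  [[0,0,0],[0,0,0],65],
  [[0,0,0],[0,0,0],60],
])

```text
clock: 3.0
tcp_pos: [573.1, -155.0, 4.0]
tcp_rot: [[-0.937, 0.35, 0.002], [0.35, 0.937, -0.0], [-0.002, 0.0, -1.0]]
force: [-0.1, -0.7, 0.5]
finger_gap: 60.4
gripper_force: 0.0
```

Call:
send_rows([
  [[0,0,0],[0,0,0],40],
  [[0,0,0],[0,0,0],20],
  [[0,0,0],[0,0,0],20],
  [[0,0,0],[0,0,0],20],
  [[0,0,0],[0,0,0],20],
])

```text
clock: 3.5
tcp_pos: [572.1, -154.7, 2.5]
tcp_rot: [[-0.937, 0.35, 0.0], [0.35, 0.937, -0.0], [-0.0, 0.0, -1.0]]
force: [-0.0, -0.3, 0.4]
finger_gap: 20.1
gripper_force: 0.0
```

Run:
```python
from h import *
s=manip.camera("scene")[:,:,::-1];o=manip.get_obs();print(o['tcp_pos'],o['finger_gap'],o['gripper_force'],proj('scene',o['tcp_pos']))
cv2.imwrite('pics/s2.png',cv2.resize(s[170:290,270:410],(700,600),interpolation=2))
```

```text
[ 572.04095394 -154.69338203    2.3861683 ] 20.15416175612682 0.0 [329.0421661  253.60266593]
```

View pics/s2.png

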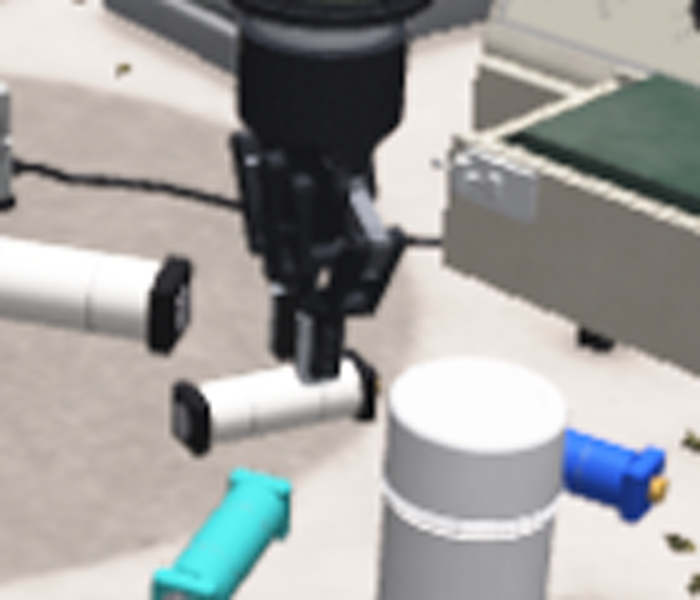

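Run:
```python
from h import *
o=manip.get_obs();p=o['tcp_pos'];R=o['tcp_rot']
for y in(-10,-18):
  for z in (0,10,20,30):
    print(y,z,[((proj('scene',p+R[:,1]*y*1+R[:,0]*x-R[:,2]*z)-[270,170])*5).round(0) for x in(-11,11)])
for d in(-43,0,43): print('stick',(proj('scene',np.array([563.2,-151.7,14])+d*np.array([.937,-.35,0]))-[270,170])*5)
```

```text
-10 0 [array([326., 424.]), array([284., 432.])]
-10 10 [array([327., 405.]), array([285., 414.])]
-10 20 [array([328., 387.]), array([286., 395.])]
-10 30 [array([329., 368.]), array([287., 376.])]
-18 0 [array([334., 432.]), array([291., 440.])]
-18 10 [array([335., 413.]), array([293., 422.])]
-18 20 [array([336., 395.]), array([294., 403.])]
-18 30 [array([337., 376.]), array([295., 384.])]
stick [195.59969363 416.58347621]
stick [278.89325108 400.38687416]
stick [360.30721021 384.55576384]
```

Run:
```python
from h import *
p=np.array([572.8,-153.5,85.9]);Y=np.array([.35,.937,0]);X=np.array([-.937,.35,0])
for y in(-32,-45,32,45):
  for z in(0,15,30): print(y,z,[proj('scene',p+Y*y+X*x+[0,0,z]).round(1) for x in(-11,11)])
```

```text
-32 0 [array([341.5, 226.9]), array([332.8, 228.5])]
-32 15 [array([341.9, 221. ]), array([333.1, 222.5])]
-32 30 [array([342.3, 215. ]), array([333.5, 216.5])]
-45 0 [array([344.3, 229.4]), array([335.5, 231. ])]
-45 15 [array([344.7, 223.4]), array([335.8, 225. ])]
-45 30 [array([345.1, 217.4]), array([336.2, 218.9])]
32 0 [array([328.7, 215.4]), array([320.3, 216.8])]
32 15 [array([329. , 209.6]), array([320.6, 211. ])]
32 30 [array([329.3, 203.8]), array([320.8, 205.2])]
45 0 [array([326.2, 213.2]), array([317.9, 214.6])]
45 15 [array([326.5, 207.5]), array([318.1, 208.8])]
45 30 [array([326.8, 201.7]), array([318.4, 203. ])]
```

Call:
send_rows([
  [[0,0,0],[0,0,0],50],
  [[0,0,0],[0,0,0],60],
  [[0,0,0],[0,0,3],60],
  [[0,0,0],[0,0,3],60],
  [[0,0,0],[0,0,0],60],
])

```text
clock: 4.05
tcp_pos: [571.7, -154.7, -4.3]
tcp_rot: [[-0.937, 0.35, -0.001], [0.35, 0.937, 0.0], [0.001, -0.0, -1.0]]
force: [0.2, -0.3, 0.9]
finger_gap: 59.6
gripper_force: 0.0
```

The reported TCP is well below the fingertips seen in the pictures: the tips sit about 25 mm higher, and there was no contact at z = -4. I'll go down carefully, watching the force.

Call:
send_rows([
  [[0,0,0],[0,0,2],60],
  [[0,0,0],[0,0,2],60],
  [[0,0,0],[0,0,2],60],
  [[0,0,0],[0,0,0],60],
])

```text
clock: 4.45
tcp_pos: [571.9, -154.7, -10.0]
tcp_rot: [[-0.937, 0.35, -0.0], [0.35, 0.937, 0.0], [0.0, -0.0, -1.0]]
force: [-0.5, -0.0, 0.4]
finger_gap: 59.5
gripper_force: 0.0
```

Call:
send_rows([
  [[0,0,0],[0,0,2],60],
  [[0,0,0],[0,0,2],60],
  [[0,0,0],[0,0,0],60],
])

```text
clock: 4.75
tcp_pos: [571.9, -154.7, -14.0]
tcp_rot: [[-0.937, 0.35, -0.0], [0.35, 0.937, 0.0], [0.0, -0.0, -1.0]]
force: [-0.8, 0.1, -0.1]
finger_gap: 60.0
gripper_force: 0.0
```

Call:
send_rows([
  [[0,0,0],[0,0,2],60],
  [[0,0,0],[0,0,2],60],
  [[0,0,0],[0,0,2],60],
  [[0,0,0],[0,0,0],60],
])

```text
clock: 5.15
tcp_pos: [571.8, -154.7, -20.0]
tcp_rot: [[-0.937, 0.35, -0.0], [0.35, 0.937, 0.0], [0.0, -0.0, -1.0]]
force: [0.5, -0.6, -0.2]
finger_gap: 59.9
gripper_force: 0.0
```

Run:
```python
from h import *
s=manip.camera("scene")[:,:,::-1];o=manip.get_obs();print(o['tcp_pos'],o['force'],o['finger_gap'])
cv2.imwrite('pics/s3.png',cv2.resize(s[200:275,290:380],(720,600),interpolation=2))
p=o['tcp_pos'];Y=np.array([.35,.937,0]);X=np.array([-.937,.35,0])
for y in(-30,-45):
  for z in(0,10,20,30): print(y,z,[((proj('scene',p+Y*y+X*x+[0,0,z])-[290,200])*8).round(0) for x in(-11,11)])
```

```text
[ 571.92994925 -154.69650222  -19.85000351] [-0.07352054 -0.59220898 -0.05942294] 60.11746541843823
-30 0 [array([388., 536.]), array([321., 551.])]
-30 10 [array([390., 507.]), array([323., 521.])]
-30 20 [array([392., 478.]), array([324., 491.])]
-30 30 [array([394., 448.]), array([326., 461.])]
-45 0 [array([413., 562.]), array([345., 576.])]
-45 10 [array([415., 532.]), array([346., 547.])]
-45 20 [array([417., 503.]), array([348., 517.])]
-45 30 [array([419., 473.]), array([350., 487.])]
```

View pics/s3.png

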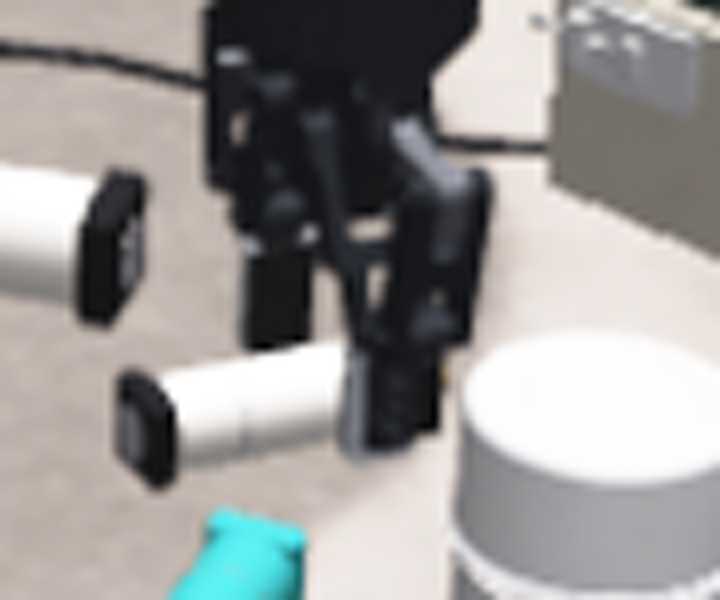

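The fingertips now straddle the stick, with the tips at about z = 9 mm and roughly 5 mm too far toward the stud. I'll shift 4 mm tailward and close.

Call:
send_rows([
  [[0,0,0],[4,0,1],60],
  [[0,0,0],[0,0,0],40],
  [[0,0,0],[0,0,0],20],
  [[0,0,0],[0,0,0],10],
  [[0,0,0],[0,0,0],10],
])

```text
clock: 5.7
tcp_pos: [568.3, -153.3, -20.3]
tcp_rot: [[-0.937, 0.35, 0.0], [0.35, 0.937, 0.0], [-0.0, 0.0, -1.0]]
force: [-2.5, 0.4, 7.7]
finger_gap: 25.7
gripper_force: 58.6
```

Call:
send_rows([
  [[0,0,0],[0,0,0],10],
  [[0,0,0],[0,0,0],10],
])

```text
clock: 5.9
tcp_pos: [568.3, -153.3, -20.3]
tcp_rot: [[-0.937, 0.35, 0.0], [0.35, 0.937, 0.0], [-0.0, 0.0, -1.0]]
force: [-2.2, 0.8, 7.5]
finger_gap: 26.3
gripper_force: 58.6
```

Call:
send_rows([
  [[0,0,0],[0,0,-20],10],
  [[0,0,0],[0,0,-45],10],
  [[0,0,0],[0,0,-45],10],
  [[0,0,0],[0,0,-45],10],
  [[0,0,0],[0,0,-45],10],
])

```text
clock: 6.4
tcp_pos: [567.9, -153.3, 181.3]
tcp_rot: [[-0.937, 0.35, 0.0], [0.35, 0.937, -0.0], [-0.0, -0.0, -1.0]]
force: [-0.2, 0.2, -1.7]
finger_gap: 25.5
gripper_force: 59.4
```

```bash
cat >> h.py <<'E'
from scipy.spatial.transform import Rotation as Ro
CO=np.array([518.6,153.3,0]);A=np.radians(-5.6)
CX=np.array([np.cos(A),np.sin(A),0]);CY=np.array([-np.sin(A),np.cos(A),0]);CZ=np.array([0,0,1.])
OFF=np.array([5.3,-.3,-34.])   # stick mid in tool frame
def plan(mx,mz,th,my=0):
    o=manip.get_obs();p=o['tcp_pos'];R=o['tcp_rot'];t=np.radians(th)
    sx=CX*np.cos(t)+CZ*np.sin(t)
    G=np.c_[-sx,CY,np.cross(-sx,CY)]
    T=CO+mx*CX+my*CY+mz*CZ-G@OFF
    m=p+R@OFF-CO
    print('clock',o['clock'],'now mid chg',np.round([m@CX,m@CY,m@CZ],1),'tilt',np.degrees(np.arcsin(-R[2,0])).round(2),'F',o['force'].round(1),'gap',round(o['finger_gap'],1))
    print(' target tcp',T.round(1),'rotvec',Ro.from_matrix(R.T@G).as_rotvec(degrees=True).round(2),'shift(cur tool)',(R.T@(T-p)).round(1),'shift(target tool)',(G.T@(T-p)).round(1))
E
python3 -c "
from h import *
plan(42,125,0)"
```

```text
clock 6.4 now mid chg [  73.8 -299.2  215.3] tilt 0.0 F [-0.2  0.2 -1.7] gap 25.5
 target tcp [565.7 149.   91. ] rotvec [ -0.     0.   -14.88] shift(cur tool) [107.9 282.4  90.2] shift(target tool) [ 31.7 300.6  90.3]
```

Call:
send_rows([
  [[0,0,0],[15,40,0],10],
  [[0,0,0],[15,40,0],10],
  [[0,0,0],[15,40,0],10],
  [[0,0,0],[15,40,0],10],
  [[0,0,0],[15,40,0],10],
])

```text
clock: 6.9
tcp_pos: [567.7, 62.0, 179.5]
tcp_rot: [[-0.937, 0.35, 0.0], [0.35, 0.937, 0.0], [-0.0, 0.0, -1.0]]
force: [0.5, 0.1, -1.0]
finger_gap: 25.9
gripper_force: 59.7
```

Call:
send_rows([
  [[0,0,0],[16,41,0],10],
  [[0,0,0],[16,41,0],10],
  [[0,0,-7.4],[0,0,0],10],
  [[0,0,-7.5],[0,0,0],10],
  [[0,-8,0],[0,0,0],10],
])

```text
clock: 7.4
tcp_pos: [568.8, 147.3, 178.9]
tcp_rot: [[-0.986, 0.093, 0.139], [0.091, 0.996, -0.015], [-0.14, -0.002, -0.99]]
force: [1.4, 0.4, -1.9]
finger_gap: 25.9
gripper_force: 59.6
```

Call:
send_rows([
  [[0,-8,0],[0,0,0],10],
  [[0,-8,0],[0,0,0],10],
  [[0,-8,0],[0,0,0],10],
  [[0,0,0],[0,0,0],10],
  [[0,0,0],[0,0,0],10],
])

```text
clock: 7.9
tcp_pos: [570.0, 144.2, 177.3]
tcp_rot: [[-0.891, 0.106, 0.442], [0.088, 0.994, -0.061], [-0.446, -0.016, -0.895]]
force: [0.5, 0.0, -1.0]
finger_gap: 25.7
gripper_force: 59.6
```

Run:
```python
from h import *
plan(42,93.3,32)
s=manip.camera("scene")[:,:,::-1];t=manip.camera("top")[:,:,::-1]
cv2.imwrite('pics/s4full.png',s);cv2.imwrite('pics/t4full.png',t)
o=manip.get_obs();R=o['tcp_rot'];P=o['tcp_pos']+R@OFF
a=proj('scene',P);print('mid px',a,[(proj('scene',P-R[:,0]*d)-[180,90]).round(1)*5 for d in(-48,0,48,53)])
print([(proj('top',P-R[:,0]*d)).round(1) for d in(-48,0,48,53)])
cv2.imwrite('pics/s4.png',cv2.resize(s[90:210,180:320],(700,600),interpolation=2))
```

```text
clock 7.9 now mid chg [ 32.1  -3.7 205.3] tilt 26.48 F [ 0.5  0.  -1. ] gap 25.7
 target tcp [582.8 147.3  67.3] rotvec [-1.   -5.52  0.04] shift(cur tool) [ 37.9   6.1 103.9] shift(target tool) [47.7  4.3 99.9]
mid px [241.62295416 143.75179921] [array([238., 324.]), array([308., 269.]), array([377. , 214.5]), array([384., 209.])]
[array([200.6, 204.6]), array([201.1, 186.4]), array([201.7, 167.7]), array([201.7, 165.7])]
```

View pics/s4.png

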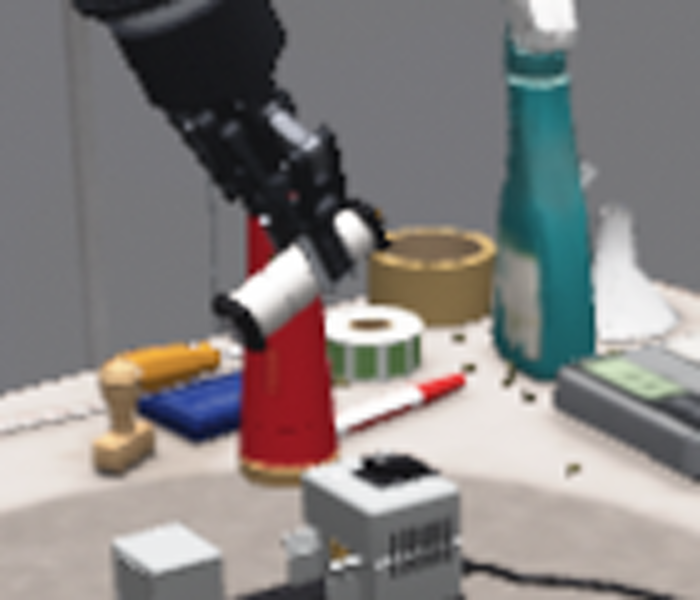

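The scene crop shows the stick held, tilted flat end down: flat end at about (238,322), stud at (378,222). The measured tilt is 26.5°. I'll measure the stick's actual direction with a mask.

Run:
```python
from h import *
s=cv2.imread('pics/s4full.png');t=cv2.imread('pics/t4full.png')
o=manip.get_obs();R=o['tcp_rot'];P=o['tcp_pos']+R@OFF
for n,im,(x0,y0,x1,y1) in(('scene',s,(222,128,262,162)),('top',t,(188,160,215,212))):
    hsv=cv2.cvtColor(cv2.resize(im[y0:y1,x0:x1],None,fx=8,fy=8,interpolation=2),cv2.COLOR_BGR2HSV)
    m=((hsv[...,1]<40)&(hsv[...,2]>(165))).astype('uint8')
    cs=[c for c in cv2.findContours(m,0,1)[0] if cv2.contourArea(c)>400]
    for c in cs:
        r=cv2.minAreaRect(c);b=(cv2.boxPoints(r)+.5)/8-.5+[x0,y0]
        print(n,cv2.contourArea(c)/64,b.round(1).tolist())
    for d in(-38,0,38): print('  pred axis',d,proj(n,P-R[:,0]*d).round(1))
```

```text
scene 18.375 [[221.6, 156.8], [227.9, 156.8], [227.9, 161.4], [221.6, 161.4]]
scene 127.53125 [[244.5, 158.4], [244.9, 148.5], [261.8, 149.2], [261.4, 159.0]]
scene 119.5078125 [[225.3, 148.4], [238.6, 138.1], [243.7, 144.8], [230.5, 155.0]]
scene 30.46875 [[245.6, 133.6], [249.5, 130.8], [253.8, 136.8], [249.9, 139.6]]
  pred axis -38 [230.6 152.5]
  pred axis 0 [241.6 143.8]
  pred axis 38 [252.5 135.2]
top 59.109375 [[209.7, 164.6], [214.4, 164.6], [214.4, 185.2], [209.7, 185.2]]
top 139.53125 [[188.1, 165.9], [199.6, 161.1], [209.2, 183.9], [197.7, 188.7]]
  pred axis -38 [200.7 200.9]
  pred axis 0 [201.1 186.4]
  pred axis 38 [201.6 171.6]
```

Call:
send_rows([
  [[-1,-5.5,0],[0,0,0],10],
  [[0,0,0],[16,1.4,30],10],
  [[0,0,0],[16,1.4,30],10],
  [[0,0,0],[16,1.4,30],10],
  [[0,0,0],[0,0,0],10],
])

```text
clock: 8.5
tcp_pos: [579.3, 134.2, 129.4]
tcp_rot: [[-0.856, 0.119, 0.504], [0.087, 0.992, -0.086], [-0.51, -0.029, -0.86]]
force: [-0.1, 0.1, -0.2]
finger_gap: 25.9
gripper_force: 59.6
```

```bash
python3 -c "
from h import *
plan(42,93.3,32);plan(8,72,32)"
```

```text
clock 8.5 now mid chg [ 40.4 -12.1 155.9] tilt 30.66 F [-0.1  0.1 -0.2] gap 25.9
 target tcp [582.8 147.3  67.3] rotvec [-2.08 -1.34 -0.17] shift(cur tool) [29.8 15.2 54.1] shift(target tool) [31.  13.4 53.9]
clock 8.5 now mid chg [ 40.4 -12.1 155.9] tilt 30.66 F [-0.1  0.1 -0.2] gap 25.9
 target tcp [549.  150.6  46. ] rotvec [-2.08 -1.34 -0.17] shift(cur tool) [69.9 15.1 55. ] shift(target tool) [71.2 13.4 53.9]
```

```bash
python3 -c "
from h import *
o=manip.get_obs();print(o['joints'].round(1),o['qvel'].round(2))"
```

```text
[-47.3  26.9  22.1 126.6  67.4   9.8 -11. ] [ -1.9   -2.1    2.82  -0.39 -18.09   0.28  19.35]
```

Joint 6 is at its lower limit (9.8°), so the arm can't give the full tilt with the tool square to the stick. I'll set the stick down on free table beside the charger and regrasp it with the tool leaning about 12° toward the stud. The insertion then needs only about 20° of tool tilt.

Call:
send_rows([
  [[0,5,0],[0,0,-15],10],
  [[0,7,0],[0,0,-15],10],
  [[0,7,0],[0,0,0],10],
  [[0,6,0],[0,0,0],10],
  [[0,5,0],[0,0,0],10],
])

```text
clock: 9.0
tcp_pos: [581.8, 129.9, 140.6]
tcp_rot: [[-0.975, 0.133, 0.18], [0.123, 0.99, -0.063], [-0.186, -0.04, -0.982]]
force: [0.2, -1.0, -1.4]
finger_gap: 25.9
gripper_force: 59.6
```

Call:
send_rows([
  [[0,0,0],[0,0,0],10],
  [[0,0,0],[0,0,0],10],
])

```text
clock: 9.2
tcp_pos: [582.1, 128.3, 139.0]
tcp_rot: [[-0.973, 0.136, 0.185], [0.125, 0.99, -0.07], [-0.193, -0.045, -0.98]]
force: [-0.5, 0.4, -2.3]
finger_gap: 26.0
gripper_force: 59.7
```

```bash
python3 -c "
from h import *
plan(-10,60,0,100);o=manip.get_obs();print(o['joints'].round(1))"
```

```text
clock 9.2 now mid chg [ 53.9 -17.1 171.3] tilt 11.13 F [-0.5  0.4 -2.3] gap 26.0
 target tcp [523.7 253.6  26. ] rotvec [-2.77 11.08 -1.94] shift(cur tool) [ 94.2 121.2  91.2] shift(target tool) [ 70.3 119.  113. ]
[-13.   27.9 -13.2 108.3  23.1  38.5  40.8]
```

Call:
send_rows([
  [[-1.4,5.5,-1],[0,0,0],10],
  [[-1.4,5.5,-1],[0,0,0],10],
  [[0,0,0],[23,40,0],10],
  [[0,0,0],[23,40,0],10],
  [[0,0,0],[23,39,0],10],
])

```text
clock: 9.7
tcp_pos: [522.9, 255.7, 138.4]
tcp_rot: [[-0.996, 0.094, 0.002], [0.094, 0.996, -0.001], [-0.002, -0.001, -1.0]]
force: [0.4, 0.4, -1.2]
finger_gap: 25.7
gripper_force: 59.7
```

Call:
send_rows([
  [[0,0,0],[0,0,45],10],
  [[0,0,0],[0,0,45],10],
  [[0,0,0],[0,0,20],10],
  [[0,0,0],[0,0,0],10],
])

```text
clock: 10.1
tcp_pos: [522.2, 253.5, 26.0]
tcp_rot: [[-0.996, 0.093, -0.002], [0.093, 0.996, -0.004], [0.002, -0.004, -1.0]]
force: [-0.4, -1.4, -0.8]
finger_gap: 26.3
gripper_force: 59.8
```

```bash
python3 -c "
from h import *
plan(-10,17,0,100);o=manip.get_obs();print(o['joints'].round(1))"
```

```text
clock 10.1 now mid chg [-11.4  99.9  60. ] tilt -0.1 F [-0.4 -1.4 -0.8] gap 26.3
 target tcp [523.7 253.6 -17. ] rotvec [-0.23 -0.1   0.29] shift(cur tool) [-1.6  0.3 43. ] shift(target tool) [-1.5  0.2 43. ]
[-20.   40.6 -16.9 104.8  18.3  37.4  36.9]
```

Call:
send_rows([
  [[0,0,0],[0,0,30],10],
  [[0,0,0],[0,0,11],10],
  [[0,0,0],[0,0,3],10],
  [[0,0,0],[0,0,2],10],
  [[0,0,0],[0,0,0],10],
])

```text
clock: 10.6
tcp_pos: [525.3, 254.0, -16.6]
tcp_rot: [[-0.995, 0.095, 0.003], [0.095, 0.995, -0.001], [-0.003, -0.001, -1.0]]
force: [-0.1, 1.1, -0.9]
finger_gap: 25.8
gripper_force: 59.8
```

Call:
send_rows([
  [[0,0,0],[0,0,0],40],
  [[0,0,0],[0,0,0],50],
  [[0,0,0],[0,0,-6],50],
  [[0,0,0],[0,0,0],50],
])

```text
clock: 11.0
tcp_pos: [525.4, 253.9, -10.6]
tcp_rot: [[-0.995, 0.095, 0.003], [0.095, 0.995, -0.001], [-0.003, -0.001, -1.0]]
force: [-0.6, -0.2, -0.2]
finger_gap: 50.0
gripper_force: 0.0
```

```bash
python3 -c "
from h import *
plan(-10,17,0,100);o=manip.get_obs();print(o['joints'].round(1),o['tcp_pos'])
cv2.imwrite('pics/s5full.png',manip.camera('scene')[:,:,::-1])
s=cv2.imread('pics/s5full.png');cv2.imwrite('pics/s5.png',cv2.resize(s[100:220,120:260],(700,600),interpolation=2))
P=CO-10*CX+100*CY+14*CZ
print([((proj('scene',P+d*CX)-[120,100])*5).round(0) for d in (-48,-38,38,48,53)])"
```

```text
clock 11.0 now mid chg [ -8.5 100.5  23.4] tilt 0.18 F [-0.6 -0.2 -0.2] gap 50.0
 target tcp [523.7 253.6 -17. ] rotvec [-0.06  0.18  0.15] shift(cur tool) [ 1.7 -0.5  6.4] shift(target tool) [ 1.6 -0.5  6.4]
[-20.9  44.  -15.5 105.1  20.   33.4  35.5] [525.39762978 253.9252057  -10.56744451]
[array([378., 530.]), array([394., 525.]), array([510., 494.]), array([525., 490.]), array([533., 488.])]
```

View pics/s5.png

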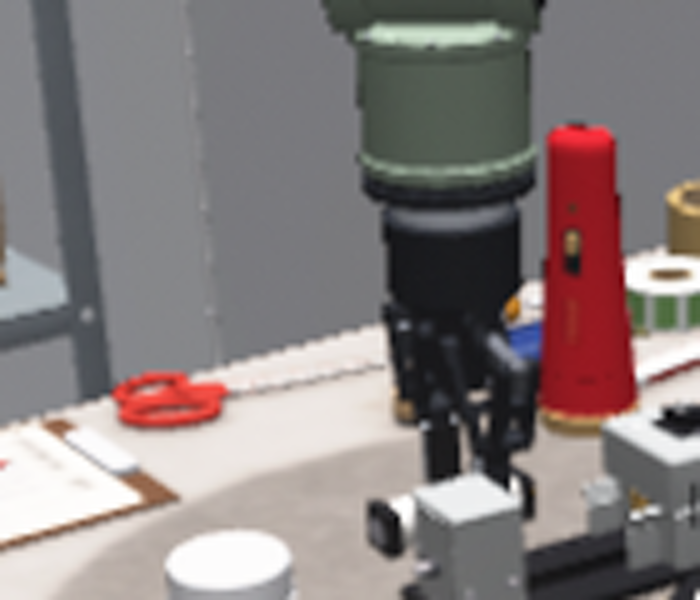

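The scene crop shows the stick lying level left of the charger, with its flat cap at (385,528) as predicted. The torch and lid are untouched. Next I'll lean the tool and regrasp.

Call:
send_rows([
  [[0,6,0],[0,0,0],50],
  [[0,6,0],[0,0,0],50],
  [[0,0,0],[5,0,3],50],
  [[0,0,0],[0,0,3],50],
  [[0,0,0],[0,0,0],50],
])

```text
clock: 11.55
tcp_pos: [517.9, 254.4, -16.8]
tcp_rot: [[-0.974, 0.094, -0.205], [0.092, 0.996, 0.017], [0.206, -0.002, -0.979]]
force: [-0.4, -0.0, 0.2]
finger_gap: 50.0
gripper_force: 0.0
```

Call:
send_rows([
  [[0,0,0],[0,0,0],20],
  [[0,0,0],[0,0,0],10],
  [[0,0,0],[0,0,0],10],
  [[0,0,0],[0,0,0],10],
])

```text
clock: 11.95
tcp_pos: [518.7, 254.6, -15.8]
tcp_rot: [[-0.974, 0.094, -0.204], [0.093, 0.996, 0.018], [0.205, -0.002, -0.979]]
force: [-1.9, -0.8, 5.8]
finger_gap: 25.9
gripper_force: 58.9
```

```bash
cat >> h.py <<'E'
import os,json
if os.path.exists('g.json'):
    g=json.load(open('g.json'));OFF=np.array(g['off']);REL=np.array(g['rel'])
def plan(mx,mz,th,my=0):
    o=manip.get_obs();p=o['tcp_pos'];R=o['tcp_rot'];t=np.radians(th)
    sx=CX*np.cos(t)+CZ*np.sin(t)
    G=np.c_[-sx,CY,np.cross(-sx,CY)]@REL.T
    T=CO+mx*CX+my*CY+mz*CZ-G@OFF
    m=p+R@OFF-CO;x=-(R@REL)[:,0]
    print('clock',o['clock'],'now mid chg',np.round([m@CX,m@CY,m@CZ],1),'tilt',np.degrees(np.arcsin(x[2])).round(2),'F(chg)',np.round([o['force']@CX,o['force']@CY,o['force'][2]],1),'gap',round(o['finger_gap'],1),'j',o['joints'].round(1))
    print(' rotvec',Ro.from_matrix(R.T@G).as_rotvec(degrees=True).round(2),'shift cur tool',(R.T@(T-p)).round(1),'shift after rot',(G.T@(T-p)).round(1))
E
python3 - <<'E'
from h import *
o=manip.get_obs();R=o['tcp_rot'];K=np.c_[-CX,CY,-CZ]
m=CO-8.5*CX+100.5*CY+14*CZ
off=R.T@(m-o['tcp_pos']);print(off)
json.dump(dict(off=off.tolist(),rel=(R.T@K).tolist()),open('g.json','w'))
E
python3 -c "
from h import *
plan(42,150,10,0)"
```

```text
[  4.83884532  -0.39262603 -29.42733337]
clock 11.95 now mid chg [ -8.5 100.5  14. ] tilt -0.0 F(chg) [-1.8 -1.   5.8] gap 25.9 j [-13.7  49.6 -22.1  95.6  13.5  47.8  44.7]
 rotvec [  0.03 -10.     0.02] shift cur tool [ -26.3 -100.9 -144.5] shift after rot [ -51.  -101.  -137.7]
```

Call:
send_rows([
  [[0,0,0],[3,0,-14],10],
  [[0,0,0],[8,0,-38],10],
  [[0,0,0],[8,0,-38],10],
  [[0,0,0],[8,0,-38],10],
  [[0,0,0],[0,0,0],10],
])

```text
clock: 12.45
tcp_pos: [520.9, 255.9, 120.2]
tcp_rot: [[-0.976, 0.095, -0.198], [0.093, 0.995, 0.021], [0.199, 0.002, -0.98]]
force: [0.4, 0.4, -1.3]
finger_gap: 25.7
gripper_force: 59.3
```

```bash
python3 -c "
from h import *
plan(42,130,20,0)"
```

```text
clock 12.45 now mid chg [ -6.7 101.9 150. ] tilt 0.36 F(chg) [ 0.4  0.5 -1.3] gap 25.7 j [-11.9  39.  -24.9  92.7   9.4  60.5  46.3]
 rotvec [  0.28 -19.63   0.02] shift cur tool [ -60.9 -102.2    6.4] shift after rot [ -55.2 -102.1   27. ]
```

Call:
send_rows([
  [[0,0,0],[-15,-25.5,0],10],
  [[0,0,0],[-15,-25.5,0],10],
  [[0,0,0],[-15,-25.5,0],10],
  [[0,-3,0],[-15,-25.5,0],10],
  [[0,-6,0],[0,0,0],10],
])

```text
clock: 12.95
tcp_pos: [569.9, 142.4, 101.4]
tcp_rot: [[-0.994, 0.101, -0.048], [0.101, 0.995, 0.001], [0.048, -0.004, -0.999]]
force: [0.7, 0.8, -1.9]
finger_gap: 25.8
gripper_force: 59.3
```

Call:
send_rows([
  [[0,-6,0],[0,0,0],10],
  [[0,-6,0],[0,0,0],10],
  [[0,-6,0],[0,0,0],10],
  [[0,-4,0],[0,0,0],10],
  [[0,0,0],[0,0,0],10],
])

```text
clock: 13.45
tcp_pos: [565.4, 148.8, 102.5]
tcp_rot: [[-0.941, 0.091, 0.327], [0.085, 0.996, -0.032], [-0.329, -0.002, -0.944]]
force: [0.6, -0.2, -1.1]
finger_gap: 25.2
gripper_force: 59.4
```

```bash
python3 -c "
from h import *
plan(42,94,32,0)"
```

```text
clock 13.45 now mid chg [ 32.8  -0.4 128.7] tilt 31.03 F(chg) [ 0.6 -0.2 -1.1] gap 25.2 j [-23.1  27.6  -4.6 119.4  37.2  20.7  24.3]
 rotvec [ 0.13 -0.97  0.23] shift cur tool [ 2.2  0.3 35.7] shift after rot [ 2.8  0.4 35.6]
```

Call:
send_rows([
  [[0,-1,0.2],[0,0,0],10],
  [[0,0,0],[0,0,12],10],
  [[0,0,0],[1,0,12],10],
  [[0,0,0],[1,0,10],10],
  [[0,0,0],[0,0,0],10],
])

```text
clock: 13.95
tcp_pos: [577.0, 145.7, 67.5]
tcp_rot: [[-0.935, 0.099, 0.34], [0.092, 0.995, -0.036], [-0.342, -0.002, -0.94]]
force: [-0.1, -1.3, -0.5]
finger_gap: 25.7
gripper_force: 59.4
```

Run:
```python
from h import *
plan(24,80,32);plan(15,72,32)
s=manip.camera('scene')[:,:,::-1];cv2.imwrite('pics/s6full.png',s)
x0,y0,x1,y1=195,150,275,215
o=manip.get_obs();R=o['tcp_rot'];P=o['tcp_pos']+R@OFF;X=-(R@REL)[:,0]
for d in(-48,-38,0,38,53): print(d,proj('scene',P+X*d).round(1))
hsv=cv2.cvtColor(cv2.resize(s[y0:y1,x0:x1],None,fx=8,fy=8,interpolation=2),cv2.COLOR_BGR2HSV)
m=((hsv[...,1]<40)&(hsv[...,2]>175)).astype('uint8')
for c in cv2.findContours(m,0,1)[0]:
    if cv2.contourArea(c)>800: print(cv2.contourArea(c)/64,((cv2.boxPoints(cv2.minAreaRect(c))+.5)/8-.5+[x0,y0]).round(1).tolist())
```

```text
clock 13.95 now mid chg [44.3 -2.1 93.5] tilt 31.83 F(chg) [ 0.  -1.3 -0.5] gap 25.7 j [-26.9  31.9   1.  119.8  42.   14.9  18.7]
 rotvec [-0.   -0.17 -0.19] shift cur tool [23.6  2.2  5.8] shift after rot [23.6  2.2  5.7]
clock 13.95 now mid chg [44.3 -2.1 93.5] tilt 31.83 F(chg) [ 0.  -1.3 -0.5] gap 25.7 j [-26.9  31.9   1.  119.8  42.   14.9  18.7]
 rotvec [-0.   -0.17 -0.19] shift cur tool [34.8  2.2 10.2] shift after rot [34.8  2.3 10.1]
-48 [232.8 194.6]
-38 [235.5 192.1]
0 [245.5 182.5]
38 [255.4 173. ]
53 [259.2 169.3]
20.4296875 [[266.7, 205.1], [274.4, 205.1], [274.4, 214.4], [266.7, 214.4]]
19.0234375 [[250.9, 172.5], [254.6, 170.7], [257.2, 176.2], [253.5, 177.9]]
329.7734375 [[247.8, 164.1], [274.4, 164.1], [274.4, 200.7], [247.8, 200.7]]
1087.8203125 [[194.6, 163.9], [246.3, 163.9], [246.3, 214.4], [194.6, 214.4]]
22.0546875 [[221.2, 157.3], [225.5, 155.8], [228.0, 162.9], [223.7, 164.4]]
239.5 [[239.7, 166.3], [243.6, 147.6], [276.1, 154.5], [272.1, 173.2]]
```

Run:
```python
from h import *
s=cv2.imread('pics/s6full.png')
o=manip.get_obs();R=o['tcp_rot'];P=o['tcp_pos']+R@OFF;Q=R@REL;X=-Q[:,0];Z=-Q[:,2]
x0,y0,k=195,145,8
I=cv2.resize(s[y0:y0+70,x0:x0+95],None,fx=k,fy=k,interpolation=2)
f=lambda W:tuple(int(v) for v in ((proj('scene',W)-[x0,y0]+.5)*k))
for d in(-48,-38,38,53): cv2.circle(I,f(P+X*d),3,(0,0,255),-1)
for y in(-14,14): cv2.polylines(I,[np.array([f(P+X*d+Q[:,1]*y+Z*z) for d,z in((-48,-14),(-48,14),(48,14),(48,-14))])],True,(0,200,0) if y<0 else (200,150,0),1)
for x,z in((-75,71),(-34,71),(49.5,77)):
    for y in(-23.5,23.5): cv2.circle(I,f(CO+x*CX+y*CY+z*CZ),3,(255,0,255),-1)
cv2.imwrite('pics/s6.png',I);print(I.shape)
```

```text
(560, 760, 3)
```

View pics/s6.png

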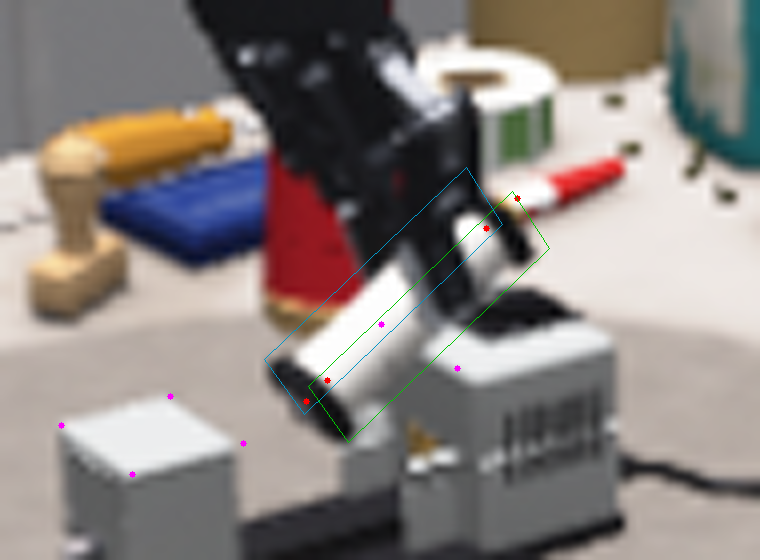

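The last view confirms the geometry. The predicted stick outline matches the picture, with the flat cap at (308,402) and the stud at (512,205), and the hood corners agree to within about 1 px. I'll insert it now.

Call:
send_rows([
  [[0,0,-0.2],[8,0.7,1.5],10],
  [[0,0,0],[8,0.7,2],10],
  [[0,0,0],[7.5,0.7,2],10],
  [[0,0,0],[5,0,2],10],
  [[0,0,0],[0,0,0],10],
])

```text
clock: 14.5
tcp_pos: [552.4, 151.1, 52.5]
tcp_rot: [[-0.935, 0.094, 0.342], [0.087, 0.996, -0.034], [-0.343, -0.002, -0.939]]
force: [-0.4, -0.8, -0.8]
finger_gap: 25.7
gripper_force: 59.4
```

```bash
python3 -c "
from h import *
plan(14,72,32);plan(1.4,67.5,32)"
```

```text
clock 14.5 now mid chg [19.2  0.7 78.4] tilt 31.92 F(chg) [-0.3 -0.8 -0.8] gap 25.7 j [-32.7  32.7   6.  123.5  47.6  10.6  10.5]
 rotvec [ 0.09 -0.08  0.07] shift cur tool [ 7.1 -0.7  4.3] shift after rot [ 7.1 -0.7  4.3]
clock 14.5 now mid chg [19.2  0.7 78.4] tilt 31.92 F(chg) [-0.3 -0.8 -0.8] gap 25.7 j [-32.7  32.7   6.  123.5  47.6  10.6  10.5]
 rotvec [ 0.09 -0.08  0.07] shift cur tool [20.4 -0.7  4.2] shift after rot [20.4 -0.7  4.1]
```

```bash
python3 -c "
from h import *
plan(2,67.5,29.5)"
```

```text
clock 14.5 now mid chg [19.2  0.7 78.4] tilt 31.92 F(chg) [-0.3 -0.8 -0.8] gap 25.7 j [-32.7  32.7   6.  123.5  47.6  10.6  10.5]
 rotvec [0.08 2.42 0.07] shift cur tool [21.2 -0.6  4.6] shift after rot [20.9 -0.7  5.4]
```

Call:
send_rows([
  [[0,0.6,0],[5,-0.2,1.2],10],
  [[0,0.6,0],[5,-0.2,1.3],10],
  [[0,0.6,0],[5.5,-0.2,1.3],10],
  [[0,0.6,0],[5.5,0,1.3],10],
  [[0,0,0],[0,0,0],10],
])

```text
clock: 15.0
tcp_pos: [535.7, 152.2, 41.5]
tcp_rot: [[-0.948, 0.095, 0.304], [0.091, 0.995, -0.029], [-0.305, -0.0, -0.952]]
force: [-1.8, 1.0, 8.8]
finger_gap: 25.4
gripper_force: 60.7
```

```bash
python3 -c "
from h import *
plan(2,67.5,29.5);plan(-5,62,26);plan(-9,58,24)"
```

```text
clock 15.0 now mid chg [ 3.6  0.1 68.1] tilt 29.59 F(chg) [-1.9  0.8  8.8] gap 25.4 j [-30.2  33.    2.6 123.9  45.8  11.7  12.2]
 rotvec [ 0.16  0.09 -0.04] shift cur tool [ 1.7 -0.2  0.1] shift after rot [ 1.7 -0.2  0.1]
clock 15.0 now mid chg [ 3.6  0.1 68.1] tilt 29.59 F(chg) [-1.9  0.8  8.8] gap 25.4 j [-30.2  33.    2.6 123.9  45.8  11.7  12.2]
 rotvec [ 0.15  3.59 -0.05] shift cur tool [11.9 -0.2  3.4] shift after rot [11.6 -0.1  4.2]
clock 15.0 now mid chg [ 3.6  0.1 68.1] tilt 29.59 F(chg) [-1.9  0.8  8.8] gap 25.4 j [-30.2  33.    2.6 123.9  45.8  11.7  12.2]
 rotvec [ 0.14  5.59 -0.05] shift cur tool [17.9 -0.2  6.1] shift after rot [17.3 -0.1  7.8]
```

Upward force of 9 N: the cap's lower edge is touching the head's top edge. I'll ease tailward and slightly up.

Call:
send_rows([
  [[0,0,0],[0,0,-1.2],10],
  [[0,0,0],[1.5,0,-0.5],10],
  [[0,0,0],[1.5,0,-0.4],10],
  [[0,0,0],[1.5,0,-0.4],10],
  [[0,0,0],[0,0,0],10],
])

```text
clock: 15.5
tcp_pos: [530.2, 152.4, 42.1]
tcp_rot: [[-0.948, 0.095, 0.303], [0.09, 0.995, -0.031], [-0.305, -0.002, -0.952]]
force: [4.2, 0.6, 1.0]
finger_gap: 25.5
gripper_force: 59.5
```

```bash
python3 -c "
from h import *
plan(-5,65,27.5);plan(-9,58,24)"
```

```text
clock 15.5 now mid chg [-1.9 -0.1 68.7] tilt 29.57 F(chg) [4.1 1.  1. ] gap 25.5 j [-30.9  32.7   3.  124.6  46.5  11.5  11.1]
 rotvec [0.09 2.07 0.01] shift cur tool [5.1 0.1 2.7] shift after rot [5.  0.1 2.9]
clock 15.5 now mid chg [-1.9 -0.1 68.7] tilt 29.57 F(chg) [4.1 1.  1. ] gap 25.5 j [-30.9  32.7   3.  124.6  46.5  11.5  11.1]
 rotvec [0.07 5.57 0.  ] shift cur tool [12.9  0.1  8.3] shift after rot [12.   0.1  9.5]
```

Call:
send_rows([
  [[0,0.5,0],[1.5,0,0.6],10],
  [[0,0.5,0],[1.5,0,0.7],10],
  [[0,0.5,0],[1,0,0.8],10],
  [[0,0.5,0],[1,0,0.8],10],
  [[0,0,0],[0,0,0],10],
])

```text
clock: 16.0
tcp_pos: [527.0, 152.8, 38.2]
tcp_rot: [[-0.958, 0.095, 0.27], [0.092, 0.995, -0.027], [-0.272, -0.001, -0.962]]
force: [6.3, -0.9, 6.4]
finger_gap: 25.4
gripper_force: 59.9
```

```bash
python3 -c "
from h import *
plan(-9,59,24);plan(-10,50,17)"
```

```text
clock 16.0 now mid chg [-4.2 -0.1 65.2] tilt 27.59 F(chg) [ 6.4 -0.3  6.4] gap 25.4 j [-26.3  33.   -2.2 123.3  43.7  14.3  14.8]
 rotvec [ 0.1   3.6  -0.04] shift cur tool [8.1 0.1 4.9] shift after rot [7.8 0.1 5.4]
clock 16.0 now mid chg [-4.2 -0.1 65.2] tilt 27.59 F(chg) [ 6.4 -0.3  6.4] gap 25.4 j [-26.3  33.   -2.2 123.3  43.7  14.3  14.8]
 rotvec [ 0.08 10.59 -0.05] shift cur tool [15.2  0.1 13.4] shift after rot [12.5  0.1 16. ]
```

Call:
send_rows([
  [[0,0,0],[2,0,-0.3],10],
  [[0,0,0],[2,0,-0.3],10],
  [[0,1.2,0],[1.3,0,1.5],10],
  [[0,1.2,0],[1.3,0,1.7],10],
  [[0,1.2,0],[1.2,0,2],10],
])

```text
clock: 16.5
tcp_pos: [520.9, 153.6, 32.0]
tcp_rot: [[-0.973, 0.095, 0.21], [0.093, 0.995, -0.021], [-0.211, -0.001, -0.978]]
force: [7.6, -1.3, 7.5]
finger_gap: 25.9
gripper_force: 60.2
```

```bash
python3 -c "
from h import *
plan(-10,59,24);plan(-10,50,17)"
```

```text
clock 16.5 now mid chg [-8.6  0.2 59.7] tilt 24.01 F(chg) [ 7.7 -0.6  7.5] gap 25.9 j [-19.7  33.9  -9.6 121.1  39.1  19.   21. ]
 rotvec [ 0.12  0.01 -0.01] shift cur tool [ 1.5 -0.2  0.4] shift after rot [ 1.5 -0.2  0.4]
clock 16.5 now mid chg [-8.6  0.2 59.7] tilt 24.01 F(chg) [ 7.7 -0.6  7.5] gap 25.9 j [-19.7  33.9  -9.6 121.1  39.1  19.   21. ]
 rotvec [ 0.1   7.01 -0.02] shift cur tool [ 7.  -0.2  9.6] shift after rot [ 5.8 -0.2 10.4]
```

Call:
send_rows([
  [[0,1.75,0],[1.3,0,2.3],10],
  [[0,1.75,0],[1.2,0,2.4],10],
  [[0,1.75,0],[1,0,2.4],10],
  [[0,1.75,0],[0.8,0,2.4],10],
  [[0,0,0],[0,0,0],10],
])

```text
clock: 17.0
tcp_pos: [518.7, 153.4, 21.4]
tcp_rot: [[-0.991, 0.096, 0.089], [0.096, 0.995, -0.009], [-0.09, -0.0, -0.996]]
force: [8.2, -0.7, 5.1]
finger_gap: 25.4
gripper_force: 60.0
```

```bash
python3 -c "
from h import *
plan(-9,50,17);plan(-9,45,10)"
```

```text
clock 17.0 now mid chg [-7.4 -0.2 50.3] tilt 16.98 F(chg) [8.3 0.1 5.1] gap 25.4 j [-10.2  37.2 -19.2 115.4  31.3  28.   31.6]
 rotvec [ 0.12 -0.02 -0.1 ] shift cur tool [1.7 0.2 0.1] shift after rot [1.7 0.2 0.1]
clock 17.0 now mid chg [-7.4 -0.2 50.3] tilt 16.98 F(chg) [8.3 0.1 5.1] gap 25.4 j [-10.2  37.2 -19.2 115.4  31.3  28.   31.6]
 rotvec [ 0.11  6.98 -0.1 ] shift cur tool [5.7 0.2 5.5] shift after rot [5.  0.2 6.1]
```

Call:
send_rows([
  [[0,1.75,0],[1,0,1.5],10],
  [[0,1.75,0],[1,0,1.5],10],
  [[0,1.75,0],[1,0,1.5],10],
  [[0,1.75,0],[0.8,0,1.5],10],
  [[0,0,0],[0,0,0],10],
])

```text
clock: 17.5
tcp_pos: [515.0, 153.8, 15.0]
tcp_rot: [[-0.995, 0.096, -0.033], [0.096, 0.995, 0.003], [0.033, -0.001, -0.999]]
force: [7.8, -0.2, 1.5]
finger_gap: 25.5
gripper_force: 59.7
```

```bash
python3 -c "
from h import *
plan(-8,45,10);plan(-8,41,5);plan(-8,37,0)"
```

```text
clock 17.5 now mid chg [-7.5 -0.2 44.5] tilt 9.96 F(chg) [7.8 0.6 1.5] gap 25.5 j [ -4.7  40.7 -24.6 109.8  25.5  36.6  39.2]
 rotvec [ 0.1  -0.04 -0.08] shift cur tool [ 0.4  0.2 -0.5] shift after rot [ 0.4  0.2 -0.5]
clock 17.5 now mid chg [-7.5 -0.2 44.5] tilt 9.96 F(chg) [7.8 0.6 1.5] gap 25.5 j [ -4.7  40.7 -24.6 109.8  25.5  36.6  39.2]
 rotvec [ 0.09  4.96 -0.09] shift cur tool [2.9 0.2 3.9] shift after rot [2.6 0.2 4.1]
clock 17.5 now mid chg [-7.5 -0.2 44.5] tilt 9.96 F(chg) [7.8 0.6 1.5] gap 25.5 j [ -4.7  40.7 -24.6 109.8  25.5  36.6  39.2]
 rotvec [ 0.08  9.96 -0.1 ] shift cur tool [5.4 0.2 7.9] shift after rot [3.9 0.2 8.7]
```

Call:
send_rows([
  [[0,2,0],[0.9,0,1.8],10],
  [[0,2,0],[0.9,0,1.8],10],
  [[0,2,0],[0.8,0,1.7],10],
  [[0,2,0],[0.7,0,1.7],10],
  [[0,0,0],[0,0,0],10],
])

```text
clock: 18.0
tcp_pos: [510.9, 154.1, 7.9]
tcp_rot: [[-0.981, 0.096, -0.171], [0.095, 0.995, 0.016], [0.172, -0.001, -0.985]]
force: [6.7, 0.2, -2.0]
finger_gap: 25.5
gripper_force: 59.5
```

```bash
python3 -c "
from h import *
plan(-8,36.5,0)"
```

```text
clock 18.0 now mid chg [-7.5 -0.4 37.7] tilt 1.93 F(chg) [ 6.7  0.9 -2. ] gap 25.5 j [ -1.1  45.2 -28.  103.3  20.7  46.1  45.5]
 rotvec [ 0.07  1.93 -0.1 ] shift cur tool [1.3 0.3 1.4] shift after rot [1.3 0.3 1.4]
```

Call:
send_rows([
  [[0,1,0],[0.6,0.2,0.7],10],
  [[0,1,0],[0.5,0,0.7],10],
  [[0,0,0],[0,0,0],10],
])

```text
clock: 18.3
tcp_pos: [509.3, 154.3, 6.8]
tcp_rot: [[-0.974, 0.096, -0.205], [0.094, 0.995, 0.018], [0.206, -0.001, -0.979]]
force: [6.9, -0.2, -3.2]
finger_gap: 25.6
gripper_force: 59.4
```

Call:
send_rows([
  [[0,0,0],[-0.2,0,1],10],
  [[0,0,0],[0,0,0],10],
])

```text
clock: 18.5
tcp_pos: [509.3, 154.3, 6.2]
tcp_rot: [[-0.974, 0.095, -0.204], [0.094, 0.995, 0.018], [0.205, -0.001, -0.979]]
force: [6.6, -1.7, 1.8]
finger_gap: 26.0
gripper_force: 60.1
```

Call:
send_rows([
  [[0,0,0],[-0.2,0,0.7],10],
  [[0,0,0],[-1.5,0,-0.3],10],
  [[0,0,0],[-1.5,0,-0.3],10],
  [[0,0,0],[0,0,0],10],
])

```text
clock: 18.9
tcp_pos: [511.0, 154.3, 6.1]
tcp_rot: [[-0.974, 0.094, -0.206], [0.093, 0.996, 0.017], [0.207, -0.002, -0.978]]
force: [-3.2, -2.6, 20.1]
finger_gap: 25.5
gripper_force: 61.6
```

```bash
python3 -c "
from h import *
plan(0,36,0)"
```

```text
clock 18.9 now mid chg [-6.2 -0.1 35.9] tilt -0.11 F(chg) [-3.  -2.9 20.1] gap 25.5 j [ -0.6  46.4 -28.5 101.5  19.7  48.6  46.8]
 rotvec [-0.02 -0.11 -0.02] shift cur tool [-6.2  0.1 -1.4] shift after rot [-6.2  0.1 -1.4]
```

Call:
send_rows([
  [[0,0,0],[0.2,0,-0.9],10],
  [[0,0,0],[0,0,0],10],
])

```text
clock: 19.1
tcp_pos: [512.1, 154.1, 6.3]
tcp_rot: [[-0.974, 0.095, -0.204], [0.093, 0.995, 0.018], [0.205, -0.001, -0.979]]
force: [7.1, -1.2, -1.7]
finger_gap: 25.6
gripper_force: 59.6
```

Call:
send_rows([
  [[0,0,0],[-1,0,-0.2],10],
  [[0,0,0],[-1,0,-0.2],10],
  [[0,0,0],[0,0,0],10],
])

```text
clock: 19.4
tcp_pos: [514.1, 153.9, 6.2]
tcp_rot: [[-0.974, 0.095, -0.204], [0.093, 0.995, 0.018], [0.205, -0.002, -0.979]]
force: [6.1, -2.0, 0.9]
finger_gap: 25.3
gripper_force: 59.6
```

```bash
python3 -c "
from h import *
plan(0,36,0)"
```

```text
clock 19.4 now mid chg [-3.2 -0.2 36. ] tilt -0.01 F(chg) [ 6.3 -1.3  0.9] gap 25.3 j [ -0.5  46.5 -28.5 101.1  19.7  48.8  46.9]
 rotvec [ 0.02 -0.01 -0.05] shift cur tool [-3.1  0.2 -0.6] shift after rot [-3.1  0.2 -0.6]
```

Call:
send_rows([
  [[0,0,0],[-1,0,-0.2],10],
  [[0,0,0],[-1,0,-0.2],10],
  [[0,0,0],[0,0,0],10],
])

```text
clock: 19.7
tcp_pos: [516.0, 153.7, 6.2]
tcp_rot: [[-0.974, 0.095, -0.205], [0.093, 0.995, 0.018], [0.206, -0.002, -0.979]]
force: [5.8, -1.2, 0.3]
finger_gap: 25.4
gripper_force: 59.7
```

Call:
send_rows([
  [[0,0,0],[-1,0,-0.2],10],
  [[0,0,0],[-0.7,0,-0.2],10],
  [[0,0,0],[0,0,0],10],
])

```text
clock: 20.0
tcp_pos: [517.7, 153.5, 6.2]
tcp_rot: [[-0.974, 0.095, -0.205], [0.093, 0.995, 0.018], [0.206, -0.002, -0.979]]
force: [5.3, -2.0, -0.5]
finger_gap: 25.8
gripper_force: 59.6
```

```bash
python3 -c "
from h import *
plan(0,36,0)"
```

```text
clock 20.0 now mid chg [ 0.4 -0.2 36. ] tilt -0.03 F(chg) [ 5.5 -1.5 -0.5] gap 25.8 j [ -0.5  46.7 -28.4 100.6  19.7  49.1  47.2]
 rotvec [ 0.   -0.03 -0.05] shift cur tool [0.3 0.2 0.1] shift after rot [0.3 0.2 0.1]
```

Call:
send_rows([
  [[0,0,0],[-0.8,0,-0.2],10],
  [[0,0,0],[-0.8,0,-0.2],10],
  [[0,0,0],[0,0,0],10],
])

```text
clock: 20.3
tcp_pos: [518.7, 153.5, 6.3]
tcp_rot: [[-0.974, 0.095, -0.206], [0.093, 0.995, 0.018], [0.207, -0.002, -0.978]]
force: [0.6, -1.6, 0.3]
finger_gap: 25.9
gripper_force: 59.6
```

The spring load dropped away at about x = 1.4 mm, so the stud is home. I'll release and retreat straight up.

Call:
send_rows([
  [[0,0,0],[0,0,0],35],
  [[0,0,0],[0,0,0],45],
  [[0,0,0],[0,0,0],45],
  [[0,0,0],[0,0,0],45],
])

```text
clock: 20.7
tcp_pos: [519.0, 153.7, 6.4]
tcp_rot: [[-0.974, 0.095, -0.205], [0.093, 0.995, 0.018], [0.206, -0.002, -0.979]]
force: [-0.4, 0.3, -0.6]
finger_gap: 45.4
gripper_force: 0.0
```

Call:
send_rows([
  [[0,0,0],[2,0,-10],45],
  [[0,0,0],[4,0,-20],45],
  [[0,0,0],[6,0,-30],45],
  [[0,0,0],[9,0,-45],45],
  [[0,0,0],[9,0,-45],45],
])

```text
clock: 21.2
tcp_pos: [520.1, 153.7, 161.5]
tcp_rot: [[-0.974, 0.095, -0.206], [0.093, 0.996, 0.018], [0.206, -0.002, -0.978]]
force: [1.3, -0.2, 0.1]
finger_gap: 44.9
gripper_force: 0.0
```

Run:
```python
from h import *
s=manip.camera('scene')[:,:,::-1];cv2.imwrite('pics/s7.png',s)
P=CO+36*CZ
for d in(-34,0,38,48): print(d,proj('scene',P+d*CX).round(1))
x0,y0,x1,y1=210,170,275,220
hsv=cv2.cvtColor(cv2.resize(s[y0:y1,x0:x1],None,fx=8,fy=8,interpolation=2),cv2.COLOR_BGR2HSV)
m=((hsv[...,1]<40)&(hsv[...,2]>185)).astype('uint8')
for c in cv2.findContours(m,0,1)[0]:
    if cv2.contourArea(c)>800: print(cv2.contourArea(c)/64,((cv2.boxPoints(cv2.minAreaRect(c))+.5)/8-.5+[x0,y0]).round(1).tolist())
g=cv2.cvtColor(s,cv2.COLOR_BGR2GRAY);print(g[184:220:2,216:264:2])
o=manip.get_obs();R=o['tcp_rot'];d=CO+79*CX-o['tcp_pos'];print(o['tcp_pos'].round(1),o['force'].round(1),o['finger_gap'])
# dark rocker in first top image
t=cv2.imread('pics/top0.png');h=cv2.cvtColor(t,cv2.COLOR_BGR2GRAY)
G=cv2.resize(h[160:186,194:218],None,fx=8,fy=8,interpolation=2)
for c in cv2.findContours((G<80).astype('uint8'),0,1)[0]:
    if cv2.contourArea(c)>600:
        b=(cv2.boxPoints(cv2.minAreaRect(c))+.5)/8-.5+[194,160]
        print('rocker',[[round(float((onz('top',p,83)-CO)@v),1) for v in(CX,CY)] for p in b])
```

```text
-34 [220.8 209.1]
0 [231.7 205.9]
38 [243.6 202.6]
48 [246.7 201.7]
50.984375 [[258.7, 215.1], [274.4, 215.1], [274.4, 219.4], [258.7, 219.4]]
159.640625 [[222.0, 199.5], [243.2, 193.3], [246.0, 203.2], [224.8, 209.3]]
352.7109375 [[209.6, 176.1], [239.1, 176.1], [239.1, 203.8], [209.6, 203.8]]
478.8984375 [[240.0, 171.1], [274.4, 169.2], [275.6, 190.9], [241.2, 192.8]]
49.140625 [[246.7, 169.6], [262.8, 169.6], [262.8, 175.6], [246.7, 175.6]]
[[199 196 192 196 196 192 119  91 111 136 143 144 155 235 239 242 240 160
   36  27  24  19  18  22]
 [177 175 174 176 177 177 177 126 109 101  99  99  99 145 218 232 237 237
  189  88  46  74 117 182]
 [176 175 175 180 178 177 177 173 174 177 180 181 134  93  95 168 227 237
  237 238 217 238 237 238]
 [175 175 177 178 176 176 178 179 182 180 178 178 135  91  92  92 110 189
  232 238 237 235 225 197]
 [174 173 174 177 175 174 176 180 179 176 175 176 139  90  90  91  92  88
  128 196 173 134 109 110]
 [176 178 179 178 177 178 178 177 176 175 175 174 158  94  90  90  91  91
   92 104 108 109 109 105]
 [242 207 176 180 179 181 179 176 172 172 182 
[... 659 characters left out ...]
]
 [107 107 107 106 121 143 121 121 109  95  69  48  41  30  19  96 104 104
   93  87 104 103 103 103]
 [108 107 107 106 107 103  75  59  44  40  25  21  21  25  31  95  99  88
   70  80 103  97  85  61]
 [108 108 107 106  94  43  37  24  23  22  27  37  44  47  47  59  48  47
   47  43  44  36  33  48]
 [108 108 106 148  93  26  28  33  40  46  48  47  47  48  47  45  41  34
   22  47  31  47 101 205]
 [107 107 106 106  98  43  50  50  49  48  48  47  45  39  30  21  45  91
  132 117  46  44 251 254]]
[522.9 155.1 168.6] [3.4 1.3 9. ] 44.558123670805635
rocker [[69.3, 12.8], [108.3, 12.8], [108.1, -14.2], [69.2, -14.2]]
rocker [[119.8, -19.9], [120.5, -28.9], [108.4, -29.8], [107.7, -20.8]]
```

The mask shows the stick level in the bay. Its axis runs from (223,204) to (245,198), with a slope matching the bay line. Next comes the rocker: closed fingers, tilted so that the tail-side tip edge presses.

```bash
cat >> h.py <<'E'
def planp(x,z,th=18):
    o=manip.get_obs();p=o['tcp_pos'];R=o['tcp_rot'];t=np.radians(th);E=np.array([8.5,0,-19])
    sx=CX*np.cos(t)+CZ*np.sin(t);G=np.c_[-sx,CY,np.cross(-sx,CY)]
    T=CO+x*CX+z*CZ-G@E;m=p+R@E-CO
    print('edge',np.round([m@CX,m@CY,m@CZ],1),'F',o['force'].round(1),'j',o['joints'].round(1),o['clock'])
    print(' rotvec',Ro.from_matrix(R.T@G).as_rotvec(degrees=True).round(2),'shift after rot',(G.T@(T-p)).round(1))
E
python3 -c "
from h import *
planp(79,110)"
```

```text
edge [ -0.5   2.2 188.9] F [3.4 1.3 9. ] j [  2.6  34.5 -33.   95.1  12.9  65.5  51. ] 21.25
 rotvec [  0.09 -29.46   0.16] shift after rot [-61.6  -2.2  97.9]
```

Call:
send_rows([
  [[0,-6,0],[0,0,0],20],
  [[0,-6,0],[0,0,0],0],
  [[0,-6,0],[0,0,0],0],
  [[0,-6,0],[0,0,0],0],
  [[0,-6,0],[0,0,0],0],
])

```text
clock: 21.75
tcp_pos: [520.6, 153.9, 160.6]
tcp_rot: [[-0.945, 0.095, 0.314], [0.09, 0.995, -0.029], [-0.315, 0.001, -0.949]]
force: [1.9, 0.7, -0.2]
finger_gap: -0.1
gripper_force: 0.0
```

```bash
python3 -c "
from h import *
planp(79,110)
planp(79,95)"
```

```text
edge [-12.1   0.8 176. ] F [ 1.9  0.7 -0.2] j [-10.9  19.9 -22.8 121.   38.1  31.   21.6] 21.75
 rotvec [0.08 0.39 0.14] shift after rot [-66.1  -0.8  91. ]
edge [-12.1   0.8 176. ] F [ 1.9  0.7 -0.2] j [-10.9  19.9 -22.8 121.   38.1  31.   21.6] 21.75
 rotvec [0.08 0.39 0.14] shift after rot [-61.5  -0.8 105.2]
```

Call:
send_rows([
  [[0,0,0],[-25,0,10],0],
  [[0,0,0],[-25,-0.8,20],0],
  [[0,0,0],[-16,0,31],0],
  [[0,0,0],[0,0,30],0],
  [[0,0,0],[0,0,0],0],
])

```text
clock: 22.25
tcp_pos: [610.4, 143.3, 90.7]
tcp_rot: [[-0.947, 0.096, 0.306], [0.09, 0.995, -0.033], [-0.308, -0.004, -0.951]]
force: [-0.6, -0.4, 1.4]
finger_gap: 0.0
gripper_force: 0.0
```

```bash
python3 -c "
from h import *
planp(79,110)
planp(79,95)"
```

```text
edge [ 78.4  -1.  106.2] F [-0.6 -0.4  1.4] j [-10.4  32.5 -17.8 112.2  43.6  27.3  22.7] 22.25
 rotvec [-0.16 -0.07  0.17] shift after rot [-1.8  1.  -3.5]
edge [ 78.4  -1.  106.2] F [-0.6 -0.4  1.4] j [-10.4  32.5 -17.8 112.2  43.6  27.3  22.7] 22.25
 rotvec [-0.16 -0.07  0.17] shift after rot [ 2.9  1.  10.8]
```

Call:
send_rows([
  [[0,0,0],[1.2,1,3.8],0],
  [[0,0,0],[1,0,3.8],0],
  [[0,0,0],[0.6,0,1.9],0],
  [[0,0,0],[0,0,0],0],
])

```text
clock: 22.65
tcp_pos: [611.6, 145.2, 84.1]
tcp_rot: [[-0.946, 0.095, 0.31], [0.09, 0.995, -0.031], [-0.312, -0.002, -0.95]]
force: [-0.4, 0.0, 0.2]
finger_gap: -0.4
gripper_force: 0.0
```

Call:
send_rows([
  [[0,0,0],[0.6,0,1.9],0],
  [[0,0,0],[0.6,0,1.9],0],
  [[0,0,0],[0,0,0],0],
])

```text
clock: 22.95
tcp_pos: [611.5, 145.0, 79.3]
tcp_rot: [[-0.946, 0.095, 0.309], [0.09, 0.995, -0.031], [-0.311, -0.002, -0.95]]
force: [0.1, -0.1, -0.4]
finger_gap: 0.3
gripper_force: 0.0
```

Call:
send_rows([
  [[0,0,0],[0.6,0,1.9],0],
  [[0,0,0],[0,0,0],0],
])

```text
clock: 23.15
tcp_pos: [611.6, 145.0, 77.3]
tcp_rot: [[-0.946, 0.095, 0.309], [0.09, 0.995, -0.031], [-0.311, -0.002, -0.95]]
force: [0.1, -0.2, -0.3]
finger_gap: 0.1
gripper_force: 0.0
```

Call:
send_rows([
  [[0,0,0],[0.3,0,1],0],
  [[0,0,0],[0.3,0,1],0],
  [[0,0,0],[0,0,0],0],
])

```text
clock: 23.45
tcp_pos: [611.6, 145.0, 75.2]
tcp_rot: [[-0.946, 0.095, 0.309], [0.09, 0.995, -0.031], [-0.311, -0.002, -0.95]]
force: [0.8, 0.2, -0.3]
finger_gap: 0.3
gripper_force: 0.0
```

Call:
send_rows([
  [[0,0,0],[0.3,0,1],0],
  [[0,0,0],[0.3,0,1],0],
  [[0,0,0],[0,0,0],0],
])

```text
clock: 23.75
tcp_pos: [611.7, 145.0, 73.2]
tcp_rot: [[-0.946, 0.095, 0.309], [0.09, 0.995, -0.031], [-0.311, -0.002, -0.95]]
force: [-0.5, -0.2, -0.4]
finger_gap: 0.5
gripper_force: 0.0
```

Call:
send_rows([
  [[0,0,0],[0.3,0,1],0],
  [[0,0,0],[0,0,0],0],
])

```text
clock: 23.95
tcp_pos: [611.7, 145.0, 72.2]
tcp_rot: [[-0.946, 0.095, 0.309], [0.09, 0.995, -0.031], [-0.311, -0.002, -0.95]]
force: [-0.4, 0.1, 0.2]
finger_gap: 0.1
gripper_force: 0.0
```

Call:
send_rows([
  [[0,0,0],[0.3,0,1],0],
  [[0,0,0],[0,0,0],0],
])

```text
clock: 24.15
tcp_pos: [611.7, 145.0, 71.1]
tcp_rot: [[-0.946, 0.095, 0.309], [0.09, 0.995, -0.031], [-0.311, -0.002, -0.95]]
force: [0.3, -0.5, -1.1]
finger_gap: 0.1
gripper_force: 0.0
```

Call:
send_rows([
  [[0,0,0],[0.3,0,1],0],
  [[0,0,0],[0,0,0],0],
])

```text
clock: 24.35
tcp_pos: [611.8, 145.0, 70.1]
tcp_rot: [[-0.946, 0.095, 0.309], [0.09, 0.995, -0.031], [-0.311, -0.002, -0.95]]
force: [-1.3, -0.7, 0.3]
finger_gap: -0.3
gripper_force: 0.0
```

Call:
send_rows([
  [[0,0,0],[0.3,0,1],0],
  [[0,0,0],[0,0,0],0],
])

```text
clock: 24.55
tcp_pos: [611.8, 145.0, 69.0]
tcp_rot: [[-0.946, 0.095, 0.309], [0.09, 0.995, -0.031], [-0.311, -0.002, -0.95]]
force: [-0.4, -1.4, -0.6]
finger_gap: -0.2
gripper_force: 0.0
```

Call:
send_rows([
  [[0,0,0],[0.3,0,1],0],
  [[0,0,0],[0,0,0],0],
])

```text
clock: 24.75
tcp_pos: [611.8, 145.0, 68.0]
tcp_rot: [[-0.946, 0.095, 0.309], [0.09, 0.995, -0.031], [-0.311, -0.002, -0.95]]
force: [0.2, 0.1, -0.1]
finger_gap: 0.2
gripper_force: 0.0
```

Call:
send_rows([
  [[0,0,0],[0.3,0,1],0],
  [[0,0,0],[0.3,0,1],0],
  [[0,0,0],[0,0,0],0],
])

```text
clock: 25.05
tcp_pos: [611.9, 145.0, 65.9]
tcp_rot: [[-0.946, 0.095, 0.309], [0.09, 0.995, -0.031], [-0.311, -0.002, -0.95]]
force: [-0.2, -0.6, 0.9]
finger_gap: -0.2
gripper_force: 0.0
```

Call:
send_rows([
  [[0,0,0],[0.3,0,1],0],
  [[0,0,0],[0.3,0,1],0],
  [[0,0,0],[0,0,0],0],
])

```text
clock: 25.35
tcp_pos: [611.9, 145.1, 63.9]
tcp_rot: [[-0.946, 0.095, 0.31], [0.09, 0.995, -0.031], [-0.311, -0.002, -0.95]]
force: [-1.6, -0.1, 2.8]
finger_gap: -0.0
gripper_force: 1.1
```

Run:
```python
from h import *
planp(79,90)
a=cv2.imread('pics/scene0.png');b=manip.camera('scene')[:,:,::-1];cv2.imwrite('pics/s8.png',b)
p=lambda x,y,z:proj('scene',CO+x*CX+y*CY+z*CZ).round(1)
print(p(74,-11,88),p(90,-11,83),p(106,-11,80),p(79,0,86))
g=lambda i:cv2.cvtColor(np.ascontiguousarray(i),cv2.COLOR_BGR2GRAY)[168:192,240:276:2]
print(g(a));print(g(b))
```

```text
edge [79.7  0.9 79.3] F [-1.6 -0.1  2.8] j [-12.8  34.9 -14.7 113.   47.   23.8  18.7] 25.35
 rotvec [-0.05  0.12  0.18] shift after rot [ -2.6  -0.9 -10.4]
[256.5 183.3] [261.4 183.7] [266.2 183.4] [255.8 182.3]
[[ 60  58  55 152 225 224 223 222 219 239 248 252 163  89  63 108 192 220]
 [ 60  59  55 138 225 225 227 232 237 251 252 247 167  55 102 174 200 219]
 [ 60  59  56 111 225 227 233 248 251 251 236 192 101 102 172 199 217 224]
 [ 60  59  56 110 221 242 248 252 248 225 133 102 121 173 200 217 224 226]
 [ 61  59  56 104 235 252 252 243 203  90  85 150 185 203 217 224 226 228]
 [ 61  59  56  95 251 251 235 167  80 104 156 196 210 219 225 227 228 229]
 [ 60  57  56  81 247 226 134  68 130 172 200 215 223 227 228 229 229 229]
 [ 61  58  56  52 218 109  70 132 187 203 217 224 226 228 229 230 230 229]
 [ 61  60  56  52 160 112 144 194 209 221 225 226 228 229 230 230 230 229]
 [ 61  60  57  52 151 175 200 215 224 228 229 228 229 229 230 230 229 230]
 [ 62  60  57  53 174 203 216 225 229 230 230 230 229 230 230 230 230 229]
 [ 61  60  57  52 189 218 225 228 227 225 230 230 230 230 229 
[... 2014 characters left out ...]
 85 222 227 227 229 230]
 [123 196 223 232 237 221  88  23  38  35  27  24  21 164 213 222 225 227]
 [156 236 239 242 240 161  34  21  23  21  23  25  25  81 183 209 213 217]
 [141 211 232 241 241 205  85  37  25  29  42  69 142 184 204 189 191 195]
 [ 99 145 218 232 238 237 190  89  41  73 117 183 228 238 235 206 178 179]
 [115  93 157 224 237 238 238 192 126 182 209 238 238 238 235 228 179 178]
 [134  93  94 169 228 237 238 238 217 238 238 238 236 233 216 187 174 179]
 [130  92  91 100 180 231 238 238 238 238 237 234 220 193 151 114 165 179]
 [135  91  92  93 111 189 232 238 237 235 226 199 160 121 108 110 161 178]
 [139  91  91  92  92 118 197 234 228 204 168 126 110 110 110 109 160 175]]
```

Contact: about 3 N now, on the paddle. I'll press on for the 4 mm travel.

Call:
send_rows([
  [[0,0,0],[0.3,0,1],0],
  [[0,0,0],[0.3,0,1],0],
  [[0,0,0],[0,0,0],0],
])

```text
clock: 25.7
tcp_pos: [611.8, 145.1, 61.7]
tcp_rot: [[-0.946, 0.095, 0.309], [0.09, 0.995, -0.031], [-0.311, -0.002, -0.95]]
force: [-4.6, 0.8, 5.6]
finger_gap: 0.1
gripper_force: 3.0
```

Call:
send_rows([
  [[0,0,0],[0.3,0,1],0],
  [[0,0,0],[0,0,0],0],
])

```text
clock: 25.9
tcp_pos: [612.0, 145.1, 61.4]
tcp_rot: [[-0.946, 0.095, 0.31], [0.09, 0.995, -0.031], [-0.312, -0.002, -0.95]]
force: [-11.8, -1.0, 20.3]
finger_gap: -0.0
gripper_force: 10.7
```

Call:
send_rows([
  [[0,0,0],[0.3,0,1],0],
  [[0,0,0],[0,0,0],0],
])

```text
clock: 26.1
tcp_pos: [612.1, 145.1, 61.1]
tcp_rot: [[-0.946, 0.095, 0.311], [0.09, 0.995, -0.031], [-0.312, -0.002, -0.95]]
force: [-19.8, -2.6, 36.2]
finger_gap: -0.2
gripper_force: 19.3
```

Call:
send_rows([
  [[0,0,0],[-1,0,-3],0],
  [[0,0,0],[-4,0,-13],0],
  [[0,0,0],[-10,0,-30],0],
  [[0,0,0],[0,0,0],0],
])

```text
clock: 26.5
tcp_pos: [613.7, 145.6, 111.4]
tcp_rot: [[-0.945, 0.095, 0.313], [0.09, 0.995, -0.03], [-0.315, 0.0, -0.949]]
force: [0.5, 0.8, 0.0]
finger_gap: -0.2
gripper_force: 0.0
```

Run:
```python
from h import *
planp(79,90)
a=cv2.imread('pics/scene0.png');b=manip.camera('scene')[:,:,::-1];cv2.imwrite('pics/s9.png',b)
g=lambda i:cv2.cvtColor(np.ascontiguousarray(i),cv2.COLOR_BGR2GRAY)[178:190,250:272]
print(g(a));print(g(b))
for th0 in(-.2,0,.2,.4):
    print(th0,[proj('scene',CO+(90.2+l*np.cos(th0))*CX+y*CY+(84+l*np.sin(th0))*CZ).round(1).tolist() for l,y in((-16,-11),(-16,11),(16,11),(16,-11))])
```

```text
edge [ 81.3   1.6 126.8] F [0.5 0.8 0. ] j [ -9.1  30.9 -19.6 111.4  41.7  29.3  24.7] 26.5
 rotvec [0.05 0.35 0.12] shift after rot [13.7 -1.6 34.3]
[[203 210 216 222 225 227 229 230 230 230 230 230 230 229 229 230 230 230
  230 230 230 230]
 [218 221 225 227 228 222 227 230 225 228 230 230 230 230 230 230 230 230
  229 229 229 229]
 [222 225 211 205 206 183 196 200 182 189 195 195 211 226 230 230 229 229
  228 227 227 227]
 [230 221 155 119 116 128 130  91  78  72  64  66 126 181 206 223 228 227
  226 226 225 226]
 [237 222 128  21  26  85  90  52  31  31  31  31  30  57 117 183 218 224
  223 224 223 224]
 [215 203 119  19  19  22  25  26  26  26  26  25  24  25  26  86 161 188
  208 216 218 219]
 [157  68  35  33  27  20  21  20  20  18  18  21  22  24  25  40  79 113
  179 203 205 206]
 [200 138  83  51  43  34  32  31  33  47  39  25  66  80 138 165 180 188
  199 191 184 185]
 [235 223 185 142  86  51  44  40  72  98 114 147 178 186 225 235 235 235
  231 217 201 184]
 [235 235 235 224 187 142 122 148 178 187 204 229 235 235 235 235 235 234
  233 232 224 190]
 [235 235 235 235 23
[... 858 characters left out ...]
0  37  27  72  88 142 169 184 192
  202 195 188 189]
 [237 226 189 144  85  36  27  25  66  94 115 149 181 190 228 237 237 237
  234 221 205 187]
 [237 237 237 226 190 144 125 151 181 191 208 231 237 237 237 238 237 237
  235 234 227 193]
 [237 237 237 238 238 227 216 232 237 237 237 237 238 237 236 235 232 227
  216 202 185 162]
 [230 236 237 238 238 238 237 238 238 238 236 235 233 229 219 208 192 170
  151 130 114 117]]
-0.2 [[256.7, 183.5], [252.2, 181.0], [261.6, 180.7], [266.2, 183.1]]
0 [[256.6, 184.6], [252.1, 182.1], [261.7, 179.6], [266.3, 182.0]]
0.2 [[256.7, 185.7], [252.2, 183.2], [261.6, 178.6], [266.2, 181.0]]
0.4 [[257.0, 186.6], [252.5, 184.1], [261.3, 177.6], [265.9, 180.0]]
```

The pixels show the rocker has flipped: the head-side end is now raised, near (260,180), and the bay end is down. I'll do one confirming press slightly nearer the paddle's end.

```bash
python3 -c "
from h import *
planp(76.5,80)"
```

```text
edge [ 80.8   1.  125.1] F [-0.7  0.1 -0.3] j [ -9.2  31.  -19.5 111.4  41.8  29.2  24.6] 26.55
 rotvec [0.01 0.27 0.11] shift after rot [18.1 -1.1 41.6]
```

Call:
send_rows([
  [[0,0,0],[8,-1,18],0],
  [[0,0,0],[6.5,0,14],0],
  [[0,0,0],[3,0,8],0],
  [[0,0,0],[0,0,0],0],
])

```text
clock: 26.95
tcp_pos: [607.0, 144.3, 63.2]
tcp_rot: [[-0.947, 0.094, 0.308], [0.089, 0.996, -0.032], [-0.309, -0.003, -0.951]]
force: [0.9, -0.6, 0.0]
finger_gap: 0.1
gripper_force: 0.0
```

Call:
send_rows([
  [[0,0,0],[0.5,0,1.5],0],
  [[0,0,0],[0.3,0,1],0],
  [[0,0,0],[0,0,0],0],
])

```text
clock: 27.25
tcp_pos: [608.1, 144.4, 62.4]
tcp_rot: [[-0.946, 0.095, 0.31], [0.09, 0.995, -0.031], [-0.312, -0.001, -0.95]]
force: [0.0, -0.2, -0.1]
finger_gap: 0.2
gripper_force: 0.0
```

Call:
send_rows([
  [[0,0,0],[0.3,0,1],0],
  [[0,0,0],[0,0,0],0],
])

```text
clock: 27.45
tcp_pos: [608.0, 144.4, 61.2]
tcp_rot: [[-0.946, 0.095, 0.31], [0.09, 0.995, -0.031], [-0.311, -0.002, -0.95]]
force: [-1.1, 0.1, 0.2]
finger_gap: -0.2
gripper_force: 0.3
```

Call:
send_rows([
  [[0,0,0],[0.3,0,1],0],
  [[0,0,0],[0,0,0],0],
])

```text
clock: 27.65
tcp_pos: [608.2, 144.4, 60.8]
tcp_rot: [[-0.946, 0.095, 0.311], [0.09, 0.995, -0.031], [-0.312, -0.002, -0.95]]
force: [-6.7, -2.1, 14.1]
finger_gap: 0.1
gripper_force: 7.7
```

Call:
send_rows([
  [[0,0,0],[-1,0,-3],0],
  [[0,0,0],[-8,0,-25],0],
  [[0,0,0],[-15,0,-45],0],
  [[0,0,0],[0,0,-45],0],
  [[0,0,0],[0,0,0],0],
])

```text
clock: 28.15
tcp_pos: [595.2, 147.0, 185.2]
tcp_rot: [[-0.944, 0.095, 0.316], [0.09, 0.996, -0.029], [-0.317, 0.001, -0.948]]
force: [1.1, 0.0, -0.4]
finger_gap: 0.0
gripper_force: 0.0
```

Run:
```python
from h import *
b=manip.camera('scene')[:,:,::-1];s7=cv2.imread('pics/s7.png')
f=lambda i:cv2.cvtColor(np.ascontiguousarray(i),cv2.COLOR_BGR2GRAY)[190:225,200:250].astype(int)
print('bay diff',np.abs(f(b)-f(s7)).max());a=cv2.imread('pics/s9.png')
g=lambda i:cv2.cvtColor(np.ascontiguousarray(i),cv2.COLOR_BGR2GRAY)[178:190,250:272].astype(int)
print('rocker diff',np.abs(g(b)-g(a)).max())
i=cv2.imread('pics/scene0.png');
for n,(x0,y0,x1,y1) in dict(lid=(150,203,182,226),torch=(228,122,250,188),tin=(345,240,385,320)).items():
    print(n,np.abs(b[y0:y1,x0:x1].astype(int)-i[y0:y1,x0:x1]).mean().round(1))
o=manip.get_obs();print(o['tcp_pos'],o['force'].round(1),o['clock'])
```

```text
bay diff 3
rocker diff 2
lid 2.3
torch 6.1
tin 2.6
[594.84570217 146.20711819 182.58953265] [-0.1  0.3  0.2] 28.2
```

```bash
python3 -c "
from cell import manip
print(manip.job_done())"
```

```text
the job is handed in; nothing more can be done
None
```

The battery stick is seated level in the charger and was let go before the rocker was pressed on to its stop; nothing touched the torch, tin lid or tea tin, and the job was handed in at about 28 s (no verdict was returned).

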